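Deal tins into stack-nest totes and stack the totes

TASK

Deal the four to six tins out to the three grey totes one at a time, one per tote in turn, so that every tote has one before any gets its second, each tin standing upright in a bay of its own. Then, with all tins dealt, leave the middle tote where it is and stack the other two on it, either one first, each turned end for end against the one below so that its feet stand properly on the towers instead of nesting down onto the tins. Leave the other things on the worktop alone.

Things in the scene. Friction and masses are not known exactly. Their poses are not given: they have to be found in the camera images.
- tote_a: The middle tote, crosswise between the other two, single tower to +y; bottom of the stack. Grey plastic stack-nest tote for two tins, all three alike: 84 (own x) x 200 (own y) x 96 mm, 0.4 kg, low side rails (44 high). Origin under the centre, at the feet's underside, z up. Handle: upright tab in the middle, 12 thick (x) x 24 (y), z 44 to 96, pinched across its thickness from above.
- tote_b: An outer tote (left or right), like tote_a, at first roughly at right angles to it (give or take 60 degrees). Feet 20 high: two corner feet (|x| 23..34) under the +y end, one middle foot (|x| < 12) under the -y end. On a tote turned end for end to it (yaw differs by pi) the feet stand on the lower towers, inside the lips, 4 mm play each way: origin 90 mm above the lower origin.
- tote_c: The other outer tote, like tote_b, at the other side. Put on a tote the same way round as itself, its feet miss the towers and it drops at least 10 mm lower, nesting onto the tins or the handle below (wrong). Stacked properly, it leaves 14 mm free above the tins.
- tote_a_bay1 (a point): floor centre of tote_a's bay at own y = +51 mm, beside the single tower, 24 mm above the tote's origin; the bay is 66 long (y) and 68 wide (x), between a partition (|y| < 18, 44 high) and the end wall; a tin standing in it has its origin here, give or take 4 to 5 mm. The point's axes are the tote's
- tote_a_bay2 (a point): the same for tote_a's other bay, at own y = -51 mm, beside the twin towers
- tote_a_tower (a point): top of tote_a's single tower (own y = +92, z = 90 mm): shows which way round it is. +y end: ONE tower amid the end wall (|x| < 18), wall beside it cut down to 54. -y end: TWO corner towers (|x| 22..42), wall between cut down to 54. Towers 16 thick, tops at 90 with 5 mm lips on the outer edges
- tote_b_bay1 (a point): floor centre of tote_b's bay at own y = +51 mm, beside the single tower, 24 mm above the tote's origin; the bay is 66 long (y) and 68 wide (x), between a partition (|y| < 18, 44 high) and the end wall; a tin standing in it has its origin here, give or take 4 to 5 mm. The point's axes are the tote's
- tote_b_bay2 (a point): the same for tote_b's other bay, at own y = -51 mm, beside the twin towers
- tote_b_tower (a point): top of tote_b's single tower (own y = +92, z = 90 mm): shows which way round it is. +y end: ONE tower amid the end wall (|x| < 18), wall beside it cut down to 54. -y end: TWO corner towers (|x| 22..42), wall between cut down to 54. Towers 16 thick, tops at 90 with 5 mm lips on the outer edges
- tote_c_bay1 (a point): floor centre of tote_c's bay at own y = +51 mm, beside the single tower, 24 mm above the tote's origin; the bay is 66 long (y) and 68 wide (x), between a partition (|y| < 18, 44 high) and the end wall; a tin standing in it has its origin here, give or take 4 to 5 mm. The point's axes are the tote's
- tote_c_bay2 (a point): the same for tote_c's other bay, at own y = -51 mm, beside the twin towers
- tote_c_tower (a point): top of tote_c's single tower (own y = +92, z = 90 mm): shows which way round it is. +y end: ONE tower amid the end wall (|x| < 18), wall beside it cut down to 54. -y end: TWO corner towers (|x| 22..42), wall between cut down to 54. Towers 16 thick, tops at 90 with 5 mm lips on the outer edges
- tin_1: small upright food tin, cylinder 58 mm diameter, 72 mm high, about 0.18 kg, closed; origin at the centre of its underside, z up; four to six are present, in the front part of the worktop (None if absent)
- tin_2: small upright food tin, cylinder 58 mm diameter, 72 mm high, about 0.18 kg, closed; origin at the centre of its underside, z up; four to six are present, in the front part of the worktop (None if absent)
- tin_3: small upright food tin, cylinder 58 mm diameter, 72 mm high, about 0.18 kg, closed; origin at the centre of its underside, z up; four to six are present, in the front part of the worktop (None if absent)
- tin_4: small upright food tin, cylinder 58 mm diameter, 72 mm high, about 0.18 kg, closed; origin at the centre of its underside, z up; four to six are present, in the front part of the worktop (None if absent)
- tin_5: small upright food tin, cylinder 58 mm diameter, 72 mm high, about 0.18 kg, closed; origin at the centre of its underside, z up; four to six are present, in the front part of the worktop (None if absent)
- tin_6: small upright food tin, cylinder 58 mm diameter, 72 mm high, about 0.18 kg, closed; origin at the centre of its underside, z up; four to six are present, in the front part of the worktop (None if absent)
- tape_roll: blue roll of tape, 67 mm across, 19 high, lying at the right; a bystander; origin under its centre
- matchbox: red matchbox 56x36x16 mm, lying at the back; a bystander; origin under its centre
- ramekin: plain white ramekin, 69 mm across, 38 high, empty, at the back; a bystander; origin under its centre
- espresso_a: small white espresso cup with handle, 62x88x50 mm, at the back; a bystander; origin under its centre
There are look-alikes about, which are no part of the job. What is shaped like the tin_1 but turquoise is not meant.

How it is judged:
By the outcome, as a careful person would: the job done as asked, in the order asked, and still so for the second after the job is handed in, with the robot touching nothing.
Of tin_1, tin_2, tin_3, tin_4, tin_5, tin_6 only 4 to 6 are there at a start; the rules pass over those that are not, and their reading is None.
At some moment in a run one of tin_1, tin_2, tin_3, tin_4, tin_5, tin_6 may be knocked a few centimetres aside while the robot is not near it.
It also fails if it takes over 210 s, if anything falls off the work surface, if the arm or the gripper's body presses on something with over 40 N, if the wrist force passes 120 N, or if a joint passes its speed limit or range.

ROBOT

A 6-joint arm with a two-finger parallel gripper is mounted at the origin on a cart in front of the work surface, level with it; the furniture and walls round the work are solid. World frame = base frame: x ahead of the robot, y to its left, z up, the work surface at z = 0. Lengths are in m, angles in rad, forces in N, time in s.
With the tool pointing down it reaches from about 0.325 to 0.925 m from the base axis. Payload 3.1 kg.
Tool frame: the origin (TCP) lies at the very end of the fingers, on their centre line; the grasp point (between the pads) lies 19 mm behind it; z points along the fingers, y is the line along which they close (so a half turn about z gives the same grasp; the last joint's range is limited). The gripper opens to 85 mm and grips with 20 to 120 N. Pads are 22 mm wide; open, the fingers measure 114 mm over their backs; the gripper's body (76 mm by 85 mm) begins 54 mm behind the grasp point. The pads swing forward as they close: fully open they stand 13 mm farther back than shut.
Start: joints at [1.048, 0.217, 1.613, -0, 1.311, -0.112], TCP at [0.25, 0.573, 0.231] pointing down, gripper open.
Joint ranges: [-2.75, 2.75], [-0.78, 2.1], [0.31, 2.55], [-1.13, 4.27], [0.13, 2.63], [-2.58, 2.58]. Speed limits (rad/s): [2.79, 2.79, 3.14, 3.14, 3.14, 3.14].

INTERFACE

Orientations are given as a unit quaternion [w, x, y, z].
In Python, from rig import ctrl gives the robot as it stands.
- The arm moves only by the shell command python3 -m pendant 'ROWS' [FORCE]. ROWS is JSON, a list that holds one entry, the list of rows, each a list of 7 numbers: the opening, from 0 (shut) to 1 (fully open), then the shift along the tool's x, y, z in units of 50 mm (1.0 is 50 mm), then the turn, a rotation vector about the tool's x, y, z in units of 5 degrees (1.0 is 5 degrees). A call has 1 to 20 rows; each row shifts and turns the commanded pose from where the row before left it, along the tool's axes as they then stand; what a row does not reach is not made up. A row lasts 1/8 s, in which the tool goes at most 62.5 mm and 10.7 degrees, less where a joint would pass 70% of its speed; a pose out of reach is approached as far as the arm can. A call with a number of a shift or a turn outside -1 to 1 is refused whole. A call with a gripper value outside its range is refused whole. The fingers move at their own pace and stop on an object; FORCE is the grip in N (left out, the last holds). Time passes only in rows, so rows that do not move let the fingers close. It gives the time, the measured TCP pose, the force, the opening and the grip force at its end, in the units of the state.
- ctrl.get_state(): the state, without advancing time (a new reading comes with each control period).
- ctrl.grab_frame(name): name is "scene" or "top" or "wrist"; returns a dict with "frame" (384x512x3 uint8, red, green, blue), "fx", "fy", "cx", "cy" (pixels), "camera_from_world" (4x4, takes a point from world to camera coordinates). Camera axes: x right, y up, looking along -z (the intrinsics and any distortion apply to the point x, -y, -z); pixel columns grow to the right and rows downward; lengths in m; the calibration is good to about 2 mm. The wrist camera is an equidistant fisheye: a pixel r from the principal point sees the ray r / f radians off the axis. A picture is of the moment at which its call begins. There is no depth.
- ctrl.finish_job(): hands the job in; it is judged then, once.
The state is a dict: "t": time; "joints": joint angles; "joint_velocities": joint speeds; "joint_torque": joint torques, N m; "position": TCP position; "ee_rot": TCP orientation; "wrist_force": force on the tool from outside, world axes, zero at the start; "wrist_torque": the same for the moment, N m; "grip_width": finger opening in m; "grasp_force": force on a finger pad.
Only numpy, scipy, OpenCV 4.12 (cv2) and the standard library are available. Lean on these libraries where they do the work, as an engineer would, in place of code of your own. Each camera call takes 0.05 s, during which the arm holds its last target. There are 200 camera calls.

## Working session

There is one attempt and no reset: what is moved stays moved. The work goes in short steps, Python scripts to look and compute and a shell command to move; the robot and the scene stay as the last step left them, time stands still between calls to the robot, and variables do not carry over. Pictures are saved under pics/ and viewed, at most 14 in all, crops included, and the job is handed in when it is done.

```bash
ls; mkdir -p pics
python3 - <<'E'
from rig import ctrl
import cv2,numpy as np
for n in ("top","scene"):
    f=ctrl.grab_frame(n)
    print(n,f['fx'],f['fy'],f['cx'],f['cy'],np.round(f['camera_from_world'],4).tolist(),[k for k in f])
    np.save(f'pics/{n}0.npy',f['frame'])
    cv2.imwrite(f'pics/{n}0.png',cv2.resize(f['frame'][:,:,::-1],(800,600),interpolation=cv2.INTER_CUBIC))
print(ctrl.get_state())
E
```

```text
pics
top 370.4039853584357 370.4039853584357 256.40975126199424 190.81553710504585 [[0.0128, -0.9998, -0.0132, -0.0221], [0.9964, 0.0117, 0.0841, -0.5505], [-0.0839, -0.0142, 0.9964, -1.2237], [0.0, 0.0, 0.0, 1.0]] ['frame', 'fx', 'fy', 'cx', 'cy', 'camera_from_world']
scene 441.6364789548028 441.6364789548028 259.36084129338394 196.52174285034044 [[0.8523, -0.5227, 0.0206, -0.4569], [0.228, 0.4066, 0.8847, -0.1593], [-0.4708, -0.7493, 0.4657, -1.2361], [0.0, 0.0, 0.0, 1.0]] ['frame', 'fx', 'fy', 'cx', 'cy', 'camera_from_world']
{'t': 0.1, 'joints': array([ 1.04775911e+00,  2.17717026e-01,  1.61481418e+00,  1.92814299e-05,
        1.31130579e+00, -1.12186133e-01]), 'joint_velocities': array([ 0.00157102, -0.00304771, -0.00333512,  0.00202557,  0.00062776,
       -0.00151564]), 'joint_torque': array([-5.79305251e-04, -3.98078406e+01, -3.04970706e+01, -2.40475820e-04,
        4.26458268e-03, -2.13344981e-05]), 'position': array([0.24920573, 0.572345  , 0.23005394]), 'ee_rot': array([-3.59301258e-04,  2.03986078e-01,  9.78973146e-01, -1.06313410e-03]), 'wrist_force': array([0.86982789, 0.12546951, 0.26680088]), 'wrist_torque': array([0.03993038, 0.00740537, 0.01713287]), 'grasp_force': 0.0, 'grip_width': 0.08553417239093267}
```

View pics/top0.png

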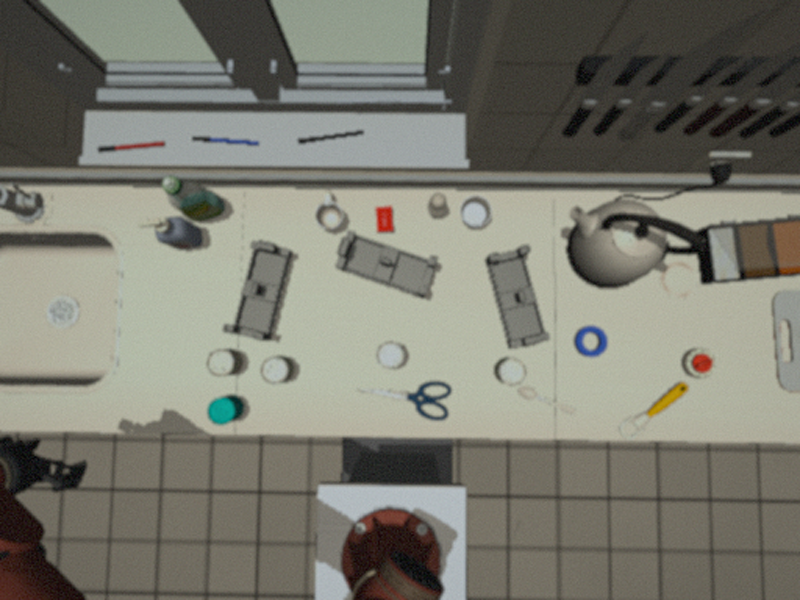

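View pics/scene0.png

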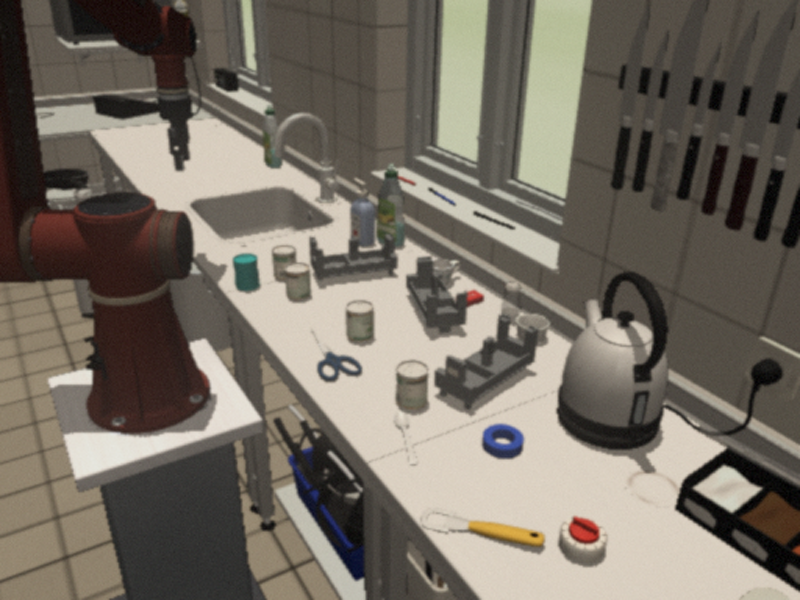

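```bash
cat > h.py <<'E'
import numpy as np, cv2
from scipy.spatial.transform import Rotation as R
def ctl():
    from rig import ctrl; return ctrl
def grab(n,save=None):
    f=ctl().grab_frame(n); f['fish']=(n=='wrist')
    if save: np.savez(f'pics/{save}.npz',**f); 
    return f
def load(s): 
    d=np.load(f'pics/{s}.npz'); return {k:(d[k] if d[k].ndim else d[k].item()) for k in d}
def ray(f,u,v):
    x=(np.asarray(u,float)-f['cx'])/f['fx']; y=(np.asarray(v,float)-f['cy'])/f['fy']
    if f['fish']:
        r=np.hypot(x,y)+1e-12; s=np.sin(r)/r; d=np.stack([x*s,-y*s,-np.cos(r)],-1)
    else: d=np.stack([x,-y,-np.ones_like(x)],-1)
    T=f['camera_from_world']; return -T[:3,:3].T@T[:3,3], d@T[:3,:3]
def plane(f,u,v,z):
    c,d=ray(f,u,v); return c+d*((z-c[2])/d[...,2])[...,None]
def proj(f,P):
    T=f['camera_from_world']; p=np.asarray(P,float)@T[:3,:3].T+T[:3,3]; x,y,z=p[...,0],-p[...,1],-p[...,2]
    if f['fish']:
        r=np.hypot(x,y)+1e-12; t=np.arctan2(r,z); x,y=x/r*t,y/r*t
    else: x,y=x/z,y/z
    return np.stack([x*f['fx']+f['cx'],y*f['fy']+f['cy']],-1)
def tri(obs):  # obs [(f,u,v)..] -> point, residual
    A=np.zeros((3,3));b=np.zeros(3);L=[]
    for f,u,v in obs:
        c,d=ray(f,u,v); d=d/np.linalg.norm(d); M=np.eye(3)-np.outer(d,d); A+=M;b+=M@c;L.append((M,c))
    p=np.linalg.solve(A,b); return p,max(np.linalg.norm(M@(p-c)) for M,c in L)
def rect(f,cx,cy,z,half,px=600,name=None,yaw=0,aspect=1.0):
    """orthophoto of plane z: up=+x, left=+y (rotated by yaw)"""
    h=int(px*aspect); a,b=np.meshgrid(np.linspace(-1,1,px),np.linspace(-1,1,h)*aspect)
    dx,dy=-b*half,-a*half; c,s=np.cos(yaw),np.sin(yaw)
    P=np.stack([cx+c*dx-s*dy,cy+s*dx+c*dy,np.full_like(a,z)],-1); q=proj(f,P).astype(np.float32)
    im=cv2.remap(f['frame'],q[...,0],q[...,1],cv2.INTER_LINEAR)
    if name: cv2.imwrite(f'pics/{name}.png',im[:,:,::-1])
    return im
def st(): 
    s=ctl().get_state(); w,x,y,z=s['ee_rot']; return s,R.from_quat([x,y,z,w])
def yaw_of(r): # direction of tool y in world
    m=r.as_matrix(); return np.arctan2(m[1,1],m[0,1])
def delta(P,from_=None,yaw=None):
    """tool-axis shift (50mm units) from current (or given pos) assuming vertical tool with tool-y dir yaw"""
    s,r=st(); p=s['position'] if from_ is None else np.array(from_)
    y=yaw_of(r) if yaw is None else yaw
    ty=np.array([np.cos(y),np.sin(y),0]); tz=np.array([0,0,-1]); tx=np.cross(ty,tz)
    d=(np.array(P)-p)/0.05; return np.round([d@tx,d@ty,d@tz],3)
E
python3 - <<'E'
from h import *
f=grab('top','t1'); g=grab('wrist','w1'); s,r=st()
print('wrist cam',-g['camera_from_world'][:3,:3].T@g['camera_from_world'][:3,3], g['fx'],g['cx'],g['cy'],np.round(g['camera_from_world'][:3,:3],2).tolist())
print('yaw',np.degrees(yaw_of(r)),r.as_matrix().round(3).tolist())
k=512/800
for n,u,v in [('t1',223,362),('t2',277,369),('t3',391,354),('t4',511,371)]:
    print(n,plane(f,u*k,v*k,.072).round(3))
for n,u,v in [('L',260,290),('M',387,263),('R',519,297)]: print(n,plane(f,u*k,v*k,.096).round(3))
c=plane(f,387*k,285*k,.09)
x,y=c[0],c[1]
rect(f,0.60,y,.09,.32,px=800,name='v1',aspect=.6)
E
```

```text
wrist cam [0.17289309 0.60559304 0.37162379] 297.3186396354542 256.7312969279497 192.51797685391162 [[0.4, 0.92, -0.0], [-0.87, 0.38, -0.32], [-0.3, 0.13, 0.95]]
yaw 66.46446364573087 [[-0.917, 0.399, -0.001], [0.399, 0.917, -0.001], [0.0, -0.001, -1.0]]
t1 [0.41  0.348 0.072]
t2 [0.398 0.236 0.072]
t3 [0.431 0.002 0.072]
t4 [ 0.4   -0.243  0.072]
L [0.558 0.27  0.096]
M [0.616 0.012 0.096]
R [ 0.55  -0.256  0.096]
```

View pics/v1.png

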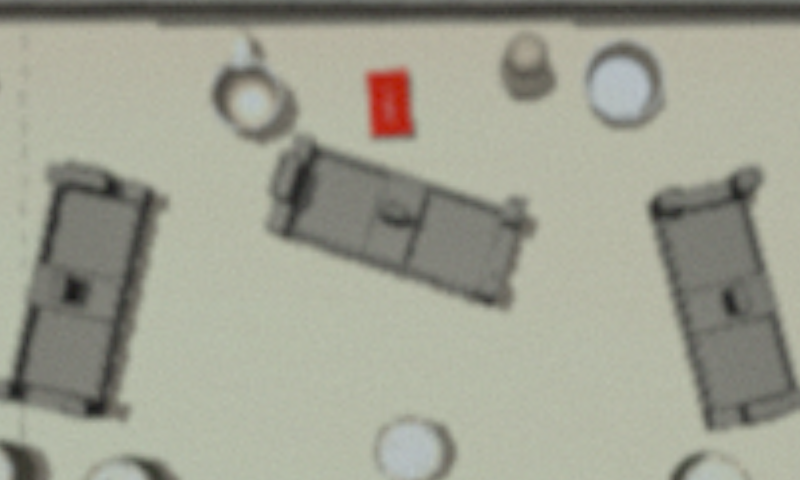

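```bash
python3 -m pendant '[[[1,0,0,0,0,0,-0.94],[1,0,0,0,0,0,-0.94],[1,0,0,0,0,0,-0.94],[1,0,0,0,0,0,-0.94],[1,0,0,0,0,0,-0.94],[1,-0.5,-0.6,-0.12,0,0,0],[1,-0.5,-0.6,-0.12,0,0,0],[1,-0.5,-0.6,-0.12,0,0,0],[1,-0.5,-0.6,-0.12,0,0,0],[1,-0.5,-0.6,-0.12,0,0,0],[1,-0.5,-0.6,-0.12,0,0,0],[1,-0.5,-0.6,-0.12,0,0,0],[1,-0.5,-0.6,-0.12,0,0,0],[1,-0.5,-0.6,-0.12,0,0,0],[1,-0.5,-0.6,-0.12,0,0,0],[1,0,0,0,0,0,0]]]' 60
python3 - <<'E'
from h import *
g=grab('wrist','w2'); s,r=st(); print(s['position'],np.degrees(yaw_of(r)))
cv2.imwrite('pics/w2.png',cv2.resize(g['frame'][:,:,::-1],(800,600),interpolation=cv2.INTER_CUBIC))
E
```

```text
t: 2.2
position: [0.501, 0.271, 0.2917]
ee_rot: [0.001, 0.002, 1.0, -0.0]
wrist_force: [-0.2, 0.1, 0.3]
grip_width: 0.0856
grasp_force: 0.0
[0.49989179 0.27211191 0.29128402] 89.82571874236406
```

View pics/w2.png

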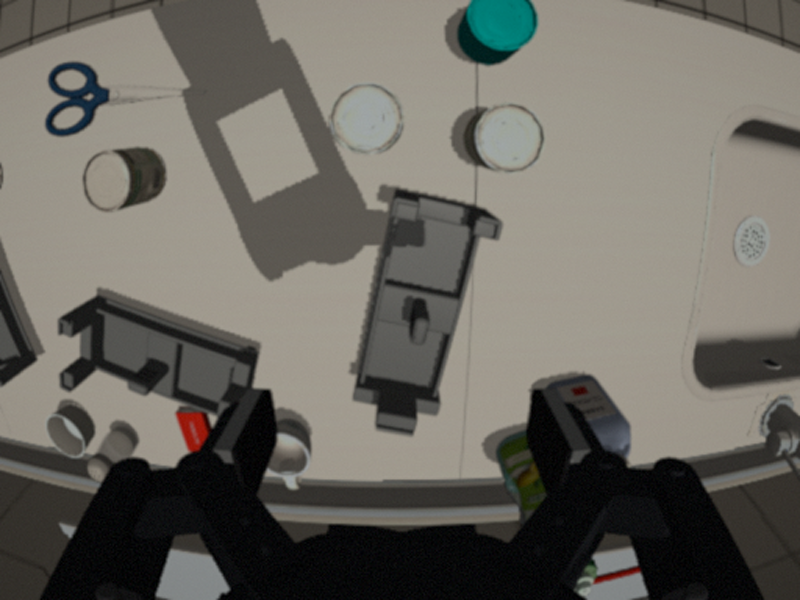

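```bash
cat >> h.py <<'E'
def tins(f,seeds,z=.072,half=.045,px=360):
    out=[]
    for x,y in seeds:
        im=cv2.cvtColor(rect(f,x,y,z,half,px),cv2.COLOR_RGB2GRAY); im=cv2.GaussianBlur(im,(5,5),0)
        k=px/(2*half); c=cv2.HoughCircles(im,cv2.HOUGH_GRADIENT_ALT,1.5,20,param1=60,param2=.5,minRadius=int(.025*k),maxRadius=int(.032*k))
        if c is None: out.append(None); continue
        c=c[0]; b=c[np.argmin(abs(c[:,2]/k-.0285))] 
        a=(px-1)/2; out.append((x-(b[1]-a)/a*half,y-(b[0]-a)/a*half,b[2]/k))
    return out
E
python3 -m pendant '[[[1,0,-0.9,0,0,0,0],[1,0,-0.9,0,0,0,0],[1,0,-0.9,0,0,0,0],[1,0,-0.9,0,0,0,0],[1,0,-0.9,0,0,0,0],[1,0,-0.9,0,0,0,0],[1,0,-0.9,0,0,0,0],[1,0,-0.9,0,0,0,0],[1,0,0,0,0,0,0],[1,0,0,0,0,0,0]]]' >/dev/null
python3 - <<'E'
from h import *
g=grab('wrist','w3'); s,r=st(); print(s['position'],np.degrees(yaw_of(r)))
seeds=[(.410,.348),(.398,.236),(.431,.002),(.400,-.243)]
P={}
for n in ('w2','w3','t1'):
    f=load(n); o=tins(f,seeds); P[n]=(f,o); print(n,[None if c is None else np.round(c,4) for c in o])
for i in range(4):
    obs=[]
    for n in P:
        f,o=P[n]
        if o[i] is not None: q=proj(f,[o[i][0],o[i][1],.072]); obs.append((f,*q))
    if len(obs)>1: print(i+1,tri(obs))
cv2.imwrite('pics/w3.png',cv2.resize(g['frame'][:,:,::-1],(800,600),interpolation=cv2.INTER_CUBIC))
E
```

```text
[ 0.49895626 -0.08560624  0.29097346] 90.05097335201667
w2 [array([0.408 , 0.3543, 0.0274], dtype=float32), None, None, None]
w3 [None, None, array([0.4264, 0.003 , 0.0271], dtype=float32), array([ 0.3995, -0.2454,  0.0267], dtype=float32)]
t1 [None, None, None, None]
```

View pics/w3.png

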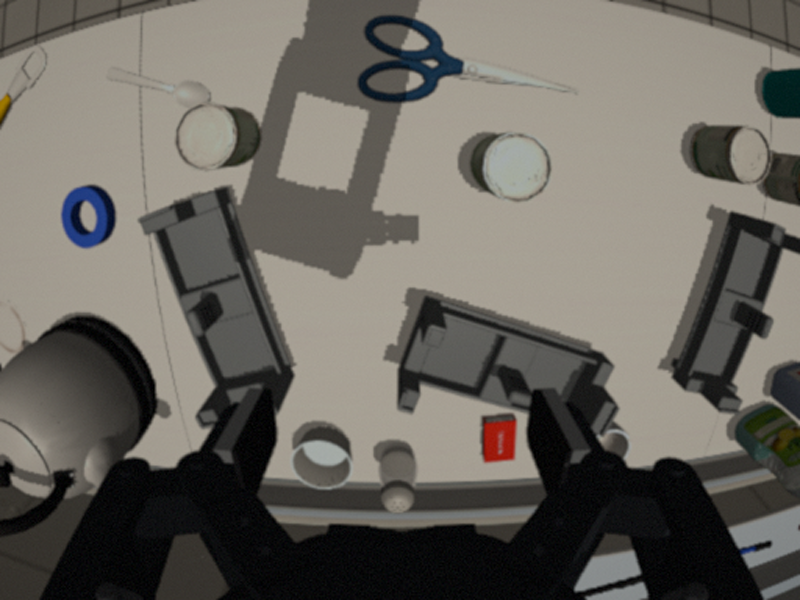

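Run:
```python
from h import *
w2,w3,t1=load('w2'),load('w3'),load('t1')
D=np.radians
a=rect(w2,.558,.27,.09,.065,266,yaw=D(-11),aspect=1.85)
b=rect(w3,.616,.012,.09,.065,266,yaw=D(74.7),aspect=1.85)
c=rect(w3,.55,-.256,.09,.065,266,yaw=D(-167),aspect=1.85)
im=np.hstack([a,b,c]); im=np.clip(im.astype(float)*1.6,0,255).astype(np.uint8)
for i in range(0,im.shape[0],50): im[i,::10]=(255,0,0)
cv2.imwrite('pics/m1.png',im[:,:,::-1]); print(im.shape)
import h
def tins2(f,seeds,z=.072,half=.045,px=360):
    out=[]
    for x,y in seeds:
        g=cv2.GaussianBlur(cv2.cvtColor(rect(f,x,y,z,half,px),cv2.COLOR_RGB2GRAY),(7,7),0); k=px/(2*half)
        c=cv2.HoughCircles(g,cv2.HOUGH_GRADIENT,1,3,param1=50,param2=12,minRadius=int(.026*k),maxRadius=int(.030*k))
        a=(px-1)/2
        out.append(None if c is None else [(round(float(x-(q[1]-a)/a*half),4),round(float(y-(q[0]-a)/a*half),4),round(float(q[2]/k),4)) for q in c[0][:3]])
    return out
seeds=[(.408,.352),(.398,.238),(.427,.003),(.400,-.245)]
for n in ('w2','w3','t1'): print(n); [print('  ',o) for o in tins2(load(n),seeds)]
```

```text
(492, 798, 3)
w2
   [(0.408, 0.3543, 0.0275), (0.408, 0.3555, 0.0267), (0.4072, 0.353, 0.0263)]
   [(0.3952, 0.2445, 0.0281), (0.3957, 0.2458, 0.0269), (0.3937, 0.244, 0.0269)]
   [(0.4273, 0.008, 0.0274), (0.428, 0.008, 0.0277), (0.4283, 0.007, 0.0278)]
   None
w3
   None
   [(0.3947, 0.241, 0.0277), (0.3957, 0.242, 0.0279), (0.394, 0.2405, 0.027)]
   [(0.4278, 0.004, 0.0277), (0.4283, 0.0048, 0.0269), (0.4265, 0.004, 0.0285)]
   [(0.398, -0.2442, 0.0275), (0.398, -0.2425, 0.0264), (0.3972, -0.244, 0.0273)]
t1
   None
   None
   None
   None
```

View pics/m1.png

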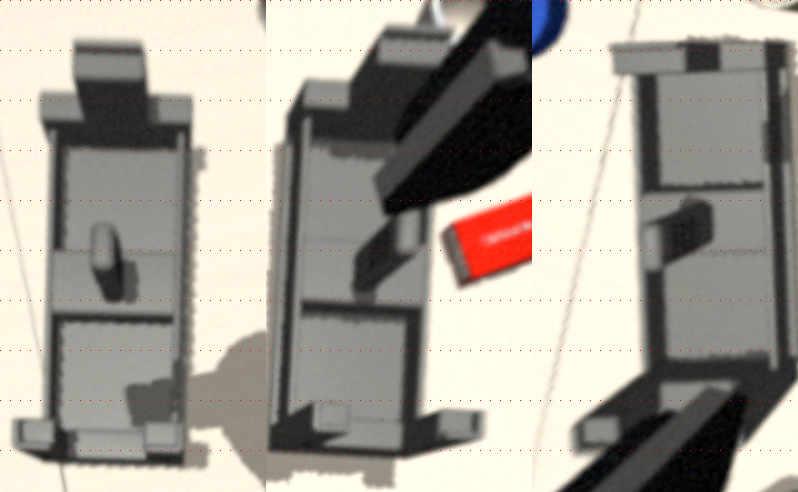

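The rectified crops show single towers on the far end of the left tote, the +y end of the middle tote, and the near end of the right tote. Candidates in the 800-px top view: white-lidded tins at (223,362), (277,369), (391,354) and (511,371). I exclude the turquoise one (225,409), the ramekin (475,212), the espresso cup (331,215) and the shaker (437,205). I start with the right tin.

```bash
python3 -m pendant '[[[1,0.505,-0.79,0,0,0,0],[1,0.505,-0.79,0,0,0,0],[1,0.505,-0.79,0,0,0,0],[1,0.505,-0.79,0,0,0,0],[1,0,0,0.8,0,0,-0.77],[1,0,0,0.8,0,0,-0.77],[1,0,0,0.8,0,0,-0.77],[1,0,0,0.7,0,0,-0.77],[1,0,0,0,0,0,0],[1,0,0,0,0,0,0]]]' >/dev/null
cat >> h.py <<'E'
def hough(f,x,y,z=.072,half=.045,px=360,n=3):
    g=cv2.GaussianBlur(cv2.cvtColor(rect(f,x,y,z,half,px),cv2.COLOR_RGB2GRAY),(7,7),0); k=px/(2*half); a=(px-1)/2
    c=cv2.HoughCircles(g,cv2.HOUGH_GRADIENT,1,3,param1=50,param2=12,minRadius=int(.026*k),maxRadius=int(.030*k))
    return None if c is None else np.round([(x-(q[1]-a)/a*half,y-(q[0]-a)/a*half,q[2]/k) for q in c[0][:n]],4)
E
python3 - <<'E'
from h import *
g=grab('wrist','w4'); s,r=st(); print(s['position'],np.degrees(yaw_of(r)),s['joints'])
print(hough(g,.398,-.244)); print(proj(g,[s['position']]),proj(g,[[.398,-.244,.072]]))
im=cv2.resize(g['frame'][:,:,::-1],(640,480)); cv2.imwrite('pics/w4.png',im)
E
```

```text
[ 0.3996122  -0.2455053   0.13830444] 105.38589399315094 [-7.00817718e-01 -1.66900131e-02  2.05475598e+00  1.60919067e-04
  1.10001434e+00 -2.54022425e+00]
[[ 0.3967 -0.247   0.0274]
 [ 0.3962 -0.2463  0.0271]
 [ 0.396  -0.2478  0.0263]]
[[256.35027109 254.26157793]] [[259.13510493 207.40325835]]
```

View pics/w4.png

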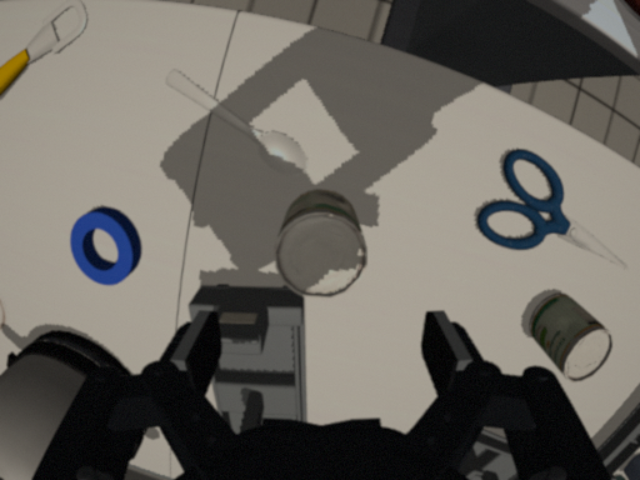

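```bash
python3 -m pendant '[[[1,0.05,0,0.52,0,0,0],[1,0,0,0.52,0,0,0],[1,0,0,0.52,0,0,0],[1,0,0,0.52,0,0,0],[1,0,0,0,0,0,0],[0,0,0,0,0,0,0],[0,0,0,0,0,0,0],[0,0,0,0,0,0,0],[0,0,0,0,0,0,0],[0,0,0,0,0,0,0],[0,0,0,0,0,0,0],[0,0,0,-0.6,0,0,0],[0,0,0,-0.7,0,0,0],[0,0,0,-0.7,0,0,0],[0,0,0,-0.6,0,0,0],[0,0,0,0,0,0,0],[0,0,0,0,0,0,0]]]' 60
python3 - <<'E'
from h import *
g=grab('wrist','w5'); s,r=st(); p=s['position']; print(p,np.degrees(yaw_of(r)))
# held tin top seen
for z in (p[2]+.038,): print('tin top',hough(g,p[0],p[1],z), 'tcp',p)
print(delta([.5009,-.2733,.159]))
E
```

```text
t: 6.98
position: [0.3948, -0.2451, 0.1611]
ee_rot: [-0.001, -0.134, 0.991, 0.001]
wrist_force: [0.5, 0.4, -2.4]
grip_width: 0.0564
grasp_force: 64.4
[ 0.39446447 -0.24475605  0.16048536] 105.3603085718319
tin top [[ 0.395  -0.2455  0.0282]
 [ 0.3935 -0.2455  0.0271]
 [ 0.394  -0.2468  0.0268]] tcp [ 0.39446447 -0.24475605  0.16048536]
[-1.901 -1.114  0.03 ]
```

```bash
python3 -m pendant '[[[0,-0.475,-0.278,0,0,0,0],[0,-0.475,-0.278,0,0,0,0],[0,-0.475,-0.278,0,0,0,0],[0,-0.475,-0.278,0,0,0,0],[0,0,0,0,0,0,0],[0,0,0,0,0,0,0]]]'
python3 - <<'E'
from h import *
g=grab('wrist','w6'); s,r=st(); p=s['position']; print(p)
a=rect(g,.5501,-.2598,.09,.065,400,yaw=np.radians(-164.6),aspect=1.5)
b=rect(load('w4'),.5501,-.2598,.09,.065,400,yaw=np.radians(-164.6),aspect=1.5)
im=np.clip(np.hstack([a,b])*1.6,0,255).astype(np.uint8); cv2.imwrite('pics/m2.png',im[:,:,::-1])
E
```

```text
t: 7.78
position: [0.5004, -0.2732, 0.1603]
ee_rot: [-0.002, -0.134, 0.991, 0.001]
wrist_force: [0.2, -0.5, -2.1]
grip_width: 0.0558
grasp_force: 64.4
[ 0.50039    -0.27330494  0.16066744]
```

View pics/m2.png

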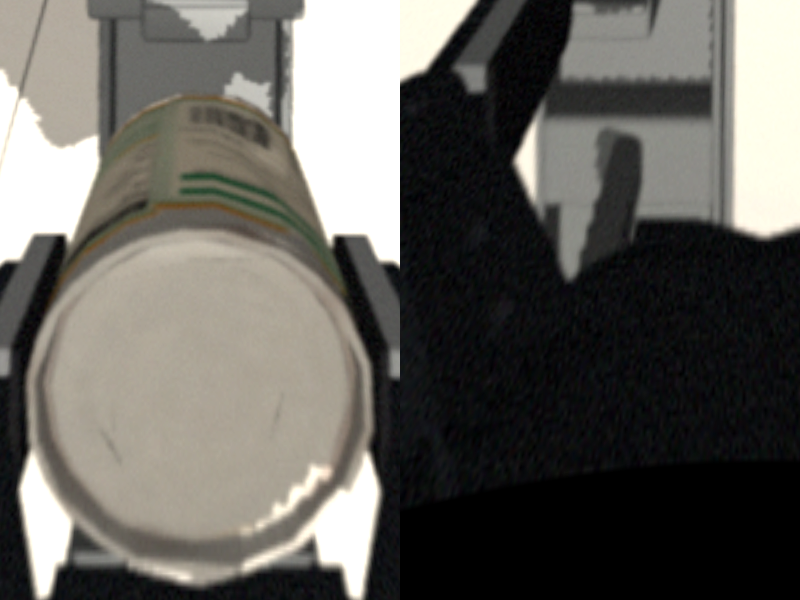

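```bash
python3 -m pendant '[[[0,0,-0.02,0.5,0,0,0],[0,0,0,0.5,0,0,0],[0,0,0,0.5,0,0,0],[0,0,0,0.4,0,0,0],[0,0,0,0.2,0,0,0],[0,0,0,0,0,0,0],[1,0,0,0,0,0,0],[1,0,0,0,0,0,0],[1,0,0,0,0,0,0],[1,0,0,-0.3,0,0,0],[1,0,0,-0.7,0,0,0],[1,0,0,-0.8,0,0,0],[1,-0.01,0.82,0,0,0,0],[1,-0.01,0.82,0,0,0,0],[1,-0.01,0.82,0,0,0,0],[1,-0.01,0.82,0,0,0,0],[1,-0.01,0.82,0,0,0,0],[1,-0.01,0.82,0,0,0,0],[1,-0.01,0.82,0,0,0,0],[1,0,0,0,0,0,1]]]'
python3 -m pendant '[[[1,0,0,0,0,0,1],[1,0,0,0,0,0,1],[1,0,0,0,0,0,1],[1,0,0,0,0,0,1],[1,0,0,0,0,0,1],[1,0,0,0,0,0,1],[1,0,0,0,0,0,1],[1,0,0,0,0,0,1],[1,0,0,0,0,0,1],[1,0,0,0,0,0,1],[1,0,0,0,0,0,1],[1,0,0,0,0,0,1],[1,0,0,0,0,0,1],[1,0,0,0,0,0,1],[1,0,0,0,0,0,1],[1,0,0,0,0,0,1],[1,0,0,0,0,0,1],[1,0,0,0,0,0,1],[1,0,0,0,0,0,1],[1,0,0,0,0,0,1]]]'
python3 -m pendant '[[[1,0,0,0,0,0,1],[1,0,0,0,0,0,1],[1,0,0,0,0,0,1],[1,0,0,0,0,0,0.62],[1,0,0,0,0,0,0],[1,0,0,0,0,0,0]]]' >/dev/null
python3 - <<'E'
from h import *
g=grab('wrist','w7'); s,r=st(); p=s['position']; print(p,np.degrees(yaw_of(r)),s['joints'].round(2))
print(hough(g,.428,.004)); print(delta([.428,.004,.034]))
c=-g['camera_from_world'][:3,:3].T@g['camera_from_world'][:3,3]; print('cam',c)
# other tins + placed tin
print(hough(g,.395,.243),hough(g,.408,.354)); t=grab('top','t2')
a=rect(load('w3'),.45,0,.072,.35,400,aspect=.75);
E
```

```text
t: 10.32
position: [0.4289, 0.0048, 0.1481]
ee_rot: [0.0, -0.091, 0.996, 0.0]
wrist_force: [-0.3, 0.4, -0.3]
grip_width: 0.0857
grasp_force: 0.0
t: 12.82
position: [0.4301, 0.0025, 0.1484]
ee_rot: [0.001, 0.706, 0.708, 0.001]
wrist_force: [-1.0, 0.7, -0.5]
grip_width: 0.0854
grasp_force: 0.0
[0.42976181 0.00250077 0.14774367] -17.69757930248426 [-0.16 -0.12  2.13 -0.    1.13  0.15]
[[0.4288 0.0083 0.0263]
 [0.4283 0.007  0.0274]
 [0.428  0.006  0.0264]]
[ 0.018 -0.043  2.275]
cam [0.45493193 0.08153145 0.28925111]
None None
```

```bash
python3 -m pendant '[[[1,0.056,-0.055,0.58,0,0,0],[1,0,0,0.58,0,0,0],[1,0,0,0.58,0,0,0],[1,0,0,0.58,0,0,0],[1,0,0,0,0,0,0],[0,0,0,0,0,0,0],[0,0,0,0,0,0,0],[0,0,0,0,0,0,0],[0,0,0,0,0,0,0],[0,0,0,0,0,0,0],[0,0,0,0,0,0,0],[0,0,0,-0.6,0,0,0],[0,0,0,-0.7,0,0,0],[0,0,0,-0.7,0,0,0],[0,0,0,-0.6,0,0,0],[0,0,0,0,0,0,0],[0,0,0,0,0,0,0]]]' 60
python3 - <<'E'
from h import *
g=grab('wrist','w8'); s,r=st(); p=s['position']; print(p,np.degrees(yaw_of(r)))
print('tin top',hough(g,p[0],p[1],p[2]+.038)); print(delta([.606,-.0326,p[2]]))
E
```

```text
t: 15.8
position: [0.4266, 0.0062, 0.1599]
ee_rot: [-0.001, 0.808, 0.59, -0.001]
wrist_force: [-0.4, -0.7, -2.1]
grip_width: 0.056
grasp_force: 64.4
[0.42618739 0.00625507 0.15934595] -17.739947041281646
tin top [[0.4264 0.0055 0.0281]
 [0.4259 0.0063 0.0274]
 [0.4259 0.0048 0.0273]]
[0.356 3.662 0.   ]
```

```bash
python3 -m pendant '[[[0,0.071,0.732,0,0,0,0],[0,0.071,0.732,0,0,0,0],[0,0.071,0.732,0,0,0,0],[0,0.071,0.732,0,0,0,0],[0,0.071,0.732,0,0,0,0],[0,0,0,0,0,0,0],[0,0,0,0,0,0,0]]]'
python3 - <<'E'
from h import *
g=grab('wrist','w9'); s,r=st(); p=s['position']; print(p)
a=rect(g,.6215,.016,.09,.065,400,yaw=np.radians(72.3),aspect=1.5)
b=rect(load('w7'),.6215,.016,.09,.065,400,yaw=np.radians(72.3),aspect=1.5)
im=np.clip(np.hstack([a,b])*1.6,0,255).astype(np.uint8); cv2.imwrite('pics/m3.png',im[:,:,::-1])
E
```

```text
t: 16.73
position: [0.6056, -0.0325, 0.1589]
ee_rot: [-0.002, 0.808, 0.59, -0.002]
wrist_force: [-0.4, -0.4, -1.1]
grip_width: 0.0558
grasp_force: 64.8
[ 0.60550634 -0.03237329  0.15932398]
```

View pics/m3.png

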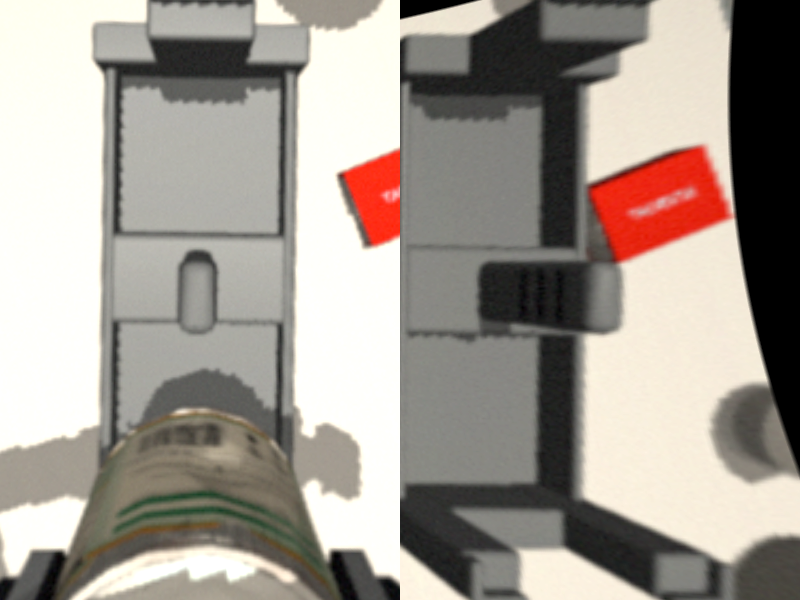

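```bash
python3 -m pendant '[[[0,0,0,0.5,0,0,0],[0,0,0,0.5,0,0,0],[0,0,0,0.5,0,0,0],[0,0,0,0.4,0,0,0],[0,0,0,0.2,0,0,0],[0,0,0,0,0,0,0],[1,0,0,0,0,0,0],[1,0,0,0,0,0,0],[1,0,0,0,0,0,0],[1,0,0,-0.3,0,0,0],[1,0,0,-0.7,0,0,0],[1,0,0,-0.8,0,0,0],[1,0.494,-0.711,0,0,0,0],[1,0.494,-0.711,0,0,0,0],[1,0.494,-0.711,0,0,0,0],[1,0.494,-0.711,0,0,0,0],[1,0.494,-0.711,0,0,0,0],[1,0.494,-0.711,0,0,0,0],[1,0.494,-0.711,0,0,0,0],[1,0.494,-0.711,0,0,0,0]]]'
python3 -m pendant '[[[1,0,0,0,0,0,1],[1,0,0,0,0,0,1],[1,0,0,0,0,0,1],[1,0,0,0,0,0,1],[1,0,0,0,0,0,1],[1,0,0,0,0,0,1],[1,0,0,0,0,0,1],[1,0,0,0,0,0,1],[1,0,0,0,0,0,1],[1,0,0,0,0,0,1],[1,0,0,0,0,0,1],[1,0,0,0,0,0,1],[1,0,0,0,0,0,1],[1,0,0,0,0,0,1],[1,0,0,0,0,0,1],[1,0,0,0,0,0,1],[1,0,0,0,0,0,1],[1,0,0,0,0,0,0],[1,0,0,0,0,0,0]]]'
python3 - <<'E'
from h import *
g=grab('wrist','w10'); t=grab('top','t3'); s,r=st(); p=s['position']; print(p,np.degrees(yaw_of(r)),s['joints'].round(2))
print(hough(g,.395,.2425)); print(hough(g,.408,.354)); print(delta([.395,.2425,.0315]))
im=np.clip(t['frame'][110:300,120:380].astype(float)*1.3,0,255).astype(np.uint8); cv2.imwrite('pics/t3.png',cv2.resize(im[:,:,::-1],(780,570),interpolation=cv2.INTER_CUBIC))
E
```

```text
t: 19.27
position: [0.3965, 0.2433, 0.1477]
ee_rot: [0.0, 0.808, 0.59, 0.001]
wrist_force: [0.5, 0.2, -0.2]
grip_width: 0.0855
grasp_force: 0.0
t: 21.65
position: [0.3971, 0.2422, 0.1469]
ee_rot: [-0.0, 0.994, -0.11, 0.0]
wrist_force: [0.7, 0.3, 0.1]
grip_width: 0.0856
grasp_force: 0.0
[0.39694132 0.2420862  0.14661753] -102.69398285398982 [ 0.4  -0.04  2.06  0.    1.12  2.19]
[[0.395  0.243  0.0278]
 [0.3958 0.2422 0.0278]
 [0.396  0.2438 0.0271]]
[[0.4095 0.3537 0.0271]
 [0.4085 0.3535 0.0273]
 [0.408  0.355  0.029 ]]
[-0.04   0.     2.302]
```

View pics/t3.png

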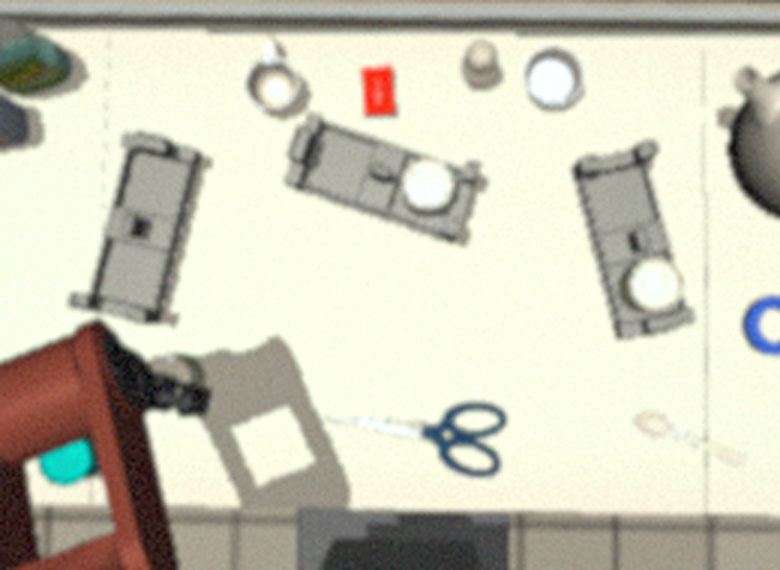

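```bash
python3 -m pendant '[[[1,-0.03,0,0.58,0,0,0],[1,0,0,0.58,0,0,0],[1,0,0,0.58,0,0,0],[1,0,0,0.57,0,0,0],[1,0,0,0,0,0,0],[0,0,0,0,0,0,0],[0,0,0,0,0,0,0],[0,0,0,0,0,0,0],[0,0,0,0,0,0,0],[0,0,0,0,0,0,0],[0,0,0,-0.6,0,0,0],[0,0,0,-0.7,0,0,0],[0,0,0,-0.7,0,0,0],[0,0,0,-0.6,0,0,0],[0,0.5,-0.382,0,0,0,0],[0,0.5,-0.382,0,0,0,0],[0,0.5,-0.382,0,0,0,0],[0,0.5,-0.382,0,0,0,0],[0,0,0,0,0,0,0],[0,0,0,0,0,0,0]]]' 60
python3 - <<'E'
from h import *
g=grab('wrist','w11'); s,r=st(); p=s['position']; print(p,np.degrees(yaw_of(r)))
print('tin top',hough(g,p[0],p[1],p[2]+.038)); print(delta([.5097,.2951,p[2]]))
a=rect(g,.5595,.284,.09,.065,400,yaw=np.radians(-12.6),aspect=1.5)
im=np.clip(a*1.6,0,255).astype(np.uint8); cv2.imwrite('pics/m4.png',im[:,:,::-1])
E
```

```text
t: 24.25
position: [0.5085, 0.2943, 0.1598]
ee_rot: [0.001, 0.994, -0.111, -0.001]
wrist_force: [-1.1, -0.6, -2.0]
grip_width: 0.0563
grasp_force: 64.5
[0.50832698 0.29426121 0.15995097] -102.73293868033299
tin top [[0.5063 0.2945 0.0281]
 [0.5066 0.2935 0.0274]
 [0.5071 0.295  0.0273]]
[ 0.023 -0.022  0.   ]
```

View pics/m4.png

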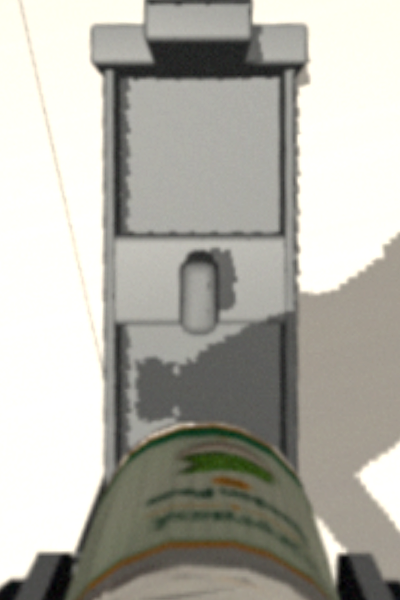

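```bash
python3 -m pendant '[[[0,0.05,-0.03,0.5,0,0,0],[0,0,0,0.5,0,0,0],[0,0,0,0.5,0,0,0],[0,0,0,0.4,0,0,0],[0,0,0,0.2,0,0,0],[0,0,0,0,0,0,0],[1,0,0,0,0,0,0],[1,0,0,0,0,0,0],[1,0,0,0,0,0,0],[1,0,0,-0.3,0,0,0],[1,0,0,-0.7,0,0,0],[1,0,0,-0.8,0,0,0],[1,-0.56,-0.178,0,0,0,0],[1,-0.56,-0.178,0,0,0,0],[1,-0.56,-0.178,0,0,0,0],[1,-0.56,-0.178,0,0,0,0],[1,0,0,0,0,0,0],[1,0,0,0,0,0,0]]]'
python3 - <<'E'
from h import *
g=grab('wrist','w12'); s,r=st(); p=s['position']; print(p,np.degrees(yaw_of(r)))
print(hough(g,.4085,.354)); print(delta([.4085,.354,.0315])); print('in L',hough(g,.5097,.2951,.096))
w2=load('w2'); print('turq',plane(w2,502*.64,22*.64,.072))
E
```

```text
t: 26.55
position: [0.412, 0.3553, 0.1467]
ee_rot: [-0.0, 0.994, -0.111, 0.001]
wrist_force: [-0.8, 0.4, 0.4]
grip_width: 0.0854
grasp_force: 0.0
[0.41215849 0.35506802 0.14653213] -102.75877269395991
[[0.4093 0.355  0.0278]
 [0.4098 0.3558 0.0271]
 [0.4108 0.3543 0.0263]]
[-0.067  0.037  2.301]
in L [[0.5102 0.2964 0.0282]
 [0.5112 0.2966 0.0271]
 [0.5087 0.2976 0.0263]]
turq [0.31461251 0.3490255  0.072     ]
```

```bash
python3 -m pendant '[[[1,-0.06,0.02,0.58,0,0,0],[1,0,0,0.58,0,0,0],[1,0,0,0.58,0,0,0],[1,0,0,0.56,0,0,0],[1,0,0,0,0,0,0],[0,0,0,0,0,0,0],[0,0,0,0,0,0,0],[0,0,0,0,0,0,0],[0,0,0,0,0,0,0],[0,0,0,0,0,0,0],[0,0,0,-0.6,0,0,0],[0,0,0,-0.7,0,0,0],[0,0,0,-0.7,0,0,0],[0,0,0,-0.6,0,0,0],[0,0,0,0,0,0,0],[0,0.637,0.517,0,0,0,0],[0,0.637,0.517,0,0,0,0],[0,0.637,0.517,0,0,0,0],[0,0.637,0.517,0,0,0,0],[0,0.637,0.517,0,0,0,0]]]' 60
python3 -m pendant '[[[0,0.637,0.517,0,0,0,0],[0,0.637,0.517,0,0,0,0],[0,0.637,0.517,0,0,0,0],[0,0.637,0.517,0,0,0,0],[0,0,0,0,0,0,-1],[0,0,0,0,0,0,-1],[0,0,0,0,0,0,-1],[0,0,0,0,0,0,-1],[0,0,0,0,0,0,-1],[0,0,0,0,0,0,-1],[0,0,0,0,0,0,-1],[0,0,0,0,0,0,-1],[0,0,0,0,0,0,-1],[0,0,0,0,0,0,-1],[0,0,0,0,0,0,-1],[0,0,0,0,0,0,-1],[0,0,0,0,0,0,-1],[0,0,0,0,0,0,-1],[0,0,0,0,0,0,-1],[0,0,0,0,0,0,-1]]]'
python3 -m pendant '[[[0,0,0,0,0,0,-1],[0,0,0,0,0,0,0],[0,0,0,0,0,0,0]]]' >/dev/null
python3 - <<'E'
from h import *
g=grab('wrist','w13'); s,r=st(); p=s['position']; print(p,np.degrees(yaw_of(r)),s['grip_width'])
h=hough(g,p[0],p[1],p[2]+.038); print('tin top',h)
print(delta([.637,.0646,p[2]]))
E
```

```text
t: 29.1
position: [0.5337, 0.1922, 0.1579]
ee_rot: [0.001, 0.994, -0.111, -0.002]
wrist_force: [-0.1, -0.5, -1.1]
grip_width: 0.0563
grasp_force: 64.2
t: 31.6
position: [0.6343, 0.0648, 0.1575]
ee_rot: [-0.001, 0.832, 0.555, -0.002]
wrist_force: [0.1, 0.3, -2.1]
grip_width: 0.0561
grasp_force: 64.0
[0.63560458 0.06475392 0.15958889] -17.792767805122896 0.05608294818943075
tin top [[0.6349 0.0638 0.0281]
 [0.6359 0.0638 0.0274]
 [0.6351 0.0673 0.0296]]
[0.006 0.028 0.   ]
```

```bash
python3 -m pendant '[[[0,0,0.03,0.5,0,0,0],[0,0,0,0.5,0,0,0],[0,0,0,0.5,0,0,0],[0,0,0,0.4,0,0,0],[0,0,0,0.2,0,0,0],[0,0,0,0,0,0,0],[1,0,0,0,0,0,0],[1,0,0,0,0,0,0],[1,0,0,0,0,0,0],[1,0,0,-0.3,0,0,0],[1,0,0,-0.7,0,0,0],[1,0,0,-1,0,0,0],[1,-0.84,0.043,-0.1,0,0,0],[1,-0.84,0.043,-0.1,0,0,0],[1,-0.84,0.043,-0.1,0,0,0],[1,-0.84,0.043,-0.1,0,0,0],[1,-0.84,0.043,0,0,0,0],[1,-0.84,0.043,0,0,0,0],[1,-0.84,0.043,0,0,0,0],[1,-0.84,0.043,0,0,0,0]]]'
python3 -m pendant '[[[1,0,0,0,0,0,1],[1,0,0,0,0,0,1],[1,0,0,0,0,0,1],[1,0,0,0,0,0,1],[1,0,0,0,0,0,1],[1,0,0,0,0,0,1],[1,0,0,0,0,0,1],[1,0,0,0,0,0,1],[1,0,0,0,0,0,1],[1,0,0,0,0,0,1],[1,0,0,0,0,0,1],[1,0,0,0,0,0,0.36],[1,0,0,0,0,0,0],[1,0,0,0,0,0,0]]]'
python3 - <<'E'
from h import *
g=grab('wrist','w14'); t=grab('top','t4'); s,r=st(); p=s['position']; print(p,np.degrees(yaw_of(r)),s['joints'].round(2))
print(delta([.5504,-.2611,p[2]]))
a=rect(g,.5501,-.2598,.09,.065,400,yaw=np.radians(-164.6),aspect=1.5)
b=cv2.resize(t['frame'][160:260,170:237],(400,600),interpolation=cv2.INTER_CUBIC)  # left
b=cv2.resize(t['frame'][140:260,140:290],(400,320),interpolation=cv2.INTER_CUBIC); b=np.vstack([b,np.zeros((280,400,3),np.uint8)])
im=np.clip(np.hstack([a,b])*1.4,0,255).astype(np.uint8); cv2.imwrite('pics/m5.png',im[:,:,::-1])
E
```

```text
t: 34.52
position: [0.5517, -0.2625, 0.1773]
ee_rot: [0.001, 0.808, 0.59, 0.0]
wrist_force: [0.9, -0.8, 0.4]
grip_width: 0.0853
grasp_force: 0.0
t: 36.28
position: [0.5518, -0.261, 0.1761]
ee_rot: [0.0, 0.991, 0.135, 0.0]
wrist_force: [-0.8, -0.4, -0.2]
grip_width: 0.0854
grasp_force: 0.0
[ 0.55172876 -0.26100071  0.17587611] -74.51433945140718 [-0.56  0.24  1.7   0.    1.21  0.74]
[-0.026 -0.005  0.   ]
```

View pics/m5.png

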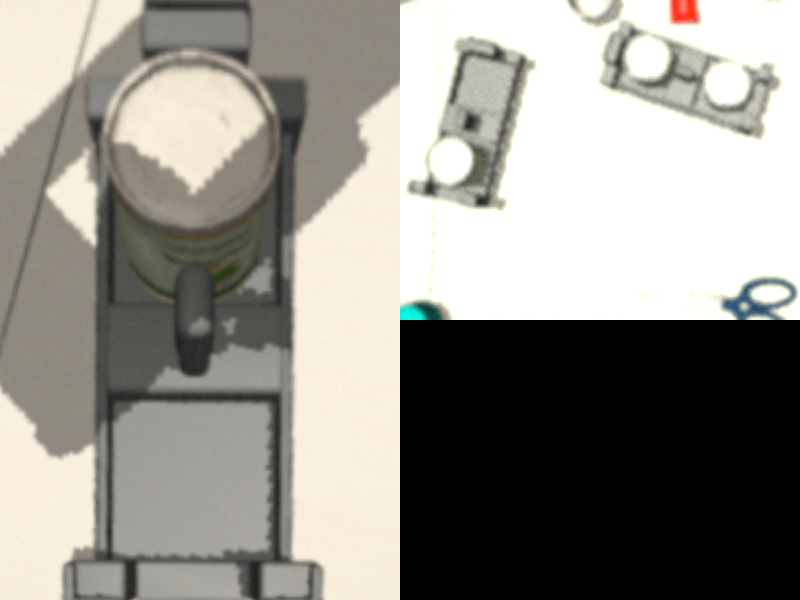

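```bash
python3 -m pendant '[[[1,-0.025,0,0.6,0,0,0.08],[1,0,0,0.6,0,0,0],[1,0,0,0.6,0,0,0],[1,0,0,0.56,0,0,0],[1,0,0,0,0,0,0],[0,0,0,0,0,0,0],[0,0,0,0,0,0,0],[0,0,0,0,0,0,0],[0,0,0,0,0,0,0],[0,0,0,0,0,0,0],[0,0,0,0,0,0,0],[0,0,0,0,0,0,0],[0,0,0,0,0,0,0],[0,0,0,0,0,0,0]]]' 110
python3 -m pendant '[[[0,0,0,-0.2,0,0,0],[0,0,0,-0.3,0,0,0],[0,0,0,-0.4,0,0,0],[0,0,0,-0.5,0,0,0],[0,0,0,-0.6,0,0,0],[0,0,0,-0.6,0,0,0],[0,0,0,-0.4,0,0,0],[0,0,0,-0.2,0,0,0],[0,0,0,0,0,0,0],[0,0,0,0,0,0,0]]]'
```

```text
t: 38.12
position: [0.5508, -0.2613, 0.0587]
ee_rot: [0.0, 0.991, 0.131, 0.0]
wrist_force: [-1.5, 1.6, 6.1]
grip_width: 0.0113
grasp_force: 107.6
t: 39.38
position: [0.5496, -0.2608, 0.2161]
ee_rot: [-0.001, 0.991, 0.131, -0.001]
wrist_force: [0.0, -0.5, -5.5]
grip_width: 0.0105
grasp_force: 107.3
```

```bash
python3 -m pendant '[[[0,0,0,0,0,0,-0.4],[0,0,0,0,0,0,-0.8],[0,0,0,0,0,0,-0.95],[0,0,0,0,0,0,-1],[0,0,0,0,0,0,-1],[0,0,0,0,0,0,-1],[0,0,0,0,0,0,-1],[0,0,0,0,0,0,-1],[0,0,0,0,0,0,-1],[0,0,0,0,0,0,-1],[0,0,0,0,0,0,-0.95],[0,0,0,0,0,0,-0.8],[0,0,0,0,0,0,-0.4],[0,0,0,0,0,0,0],[0,0,0,0,0,0,0]]]' >/dev/null
cat >> h.py <<'E'
def towers(f,c,yaw,z):
    """match of end-tower patches between reference w14 and held view is left to the eye; returns ortho of held tote"""
    return rect(f,c[0],c[1],z,.065,400,yaw=yaw,aspect=1.8)
E
python3 - <<'E'
from h import *
g=grab('wrist','w15'); s,r=st(); p=s['position']; yw=yaw_of(r); print(p,np.degrees(yw),s['grip_width'])
own=yw-np.pi/2   # own +y direction of held tote (tool y=-own x)
z0=p[2]-.0587
a=towers(g,p,own,z0+.09)
ref=towers(load('w14'),(.5505,-.2613),np.radians(-165),.09)
ga,gr=[cv2.cvtColor(i,cv2.COLOR_RGB2GRAY) for i in (a,ref)]
y0=int(359.5+74*3.07)
for x0,x1 in ((60,140),(250,330)):
    t=gr[y0:y0+80,x0:x1]; m=cv2.matchTemplate(ga[:, :],t,cv2.TM_CCOEFF_NORMED); _,v,_,l=cv2.minMaxLoc(m); print(x0,'shift px',l[0]-x0,l[1]-y0,round(v,2))
print('to M',delta([.6217,.0166,p[2]]))
cv2.imwrite('pics/m6.png',np.clip(np.hstack([a,ref])*1.4,0,255).astype(np.uint8)[120:,:,::-1])
E
```

```text
[ 0.55046846 -0.26127917  0.21765255] -18.451898583944505 0.010526630701394604
60 shift px 127 -331 0.69
250 shift px -5 -3 0.72
to M [ 5.723 -0.408  0.   ]
```

View pics/m6.png

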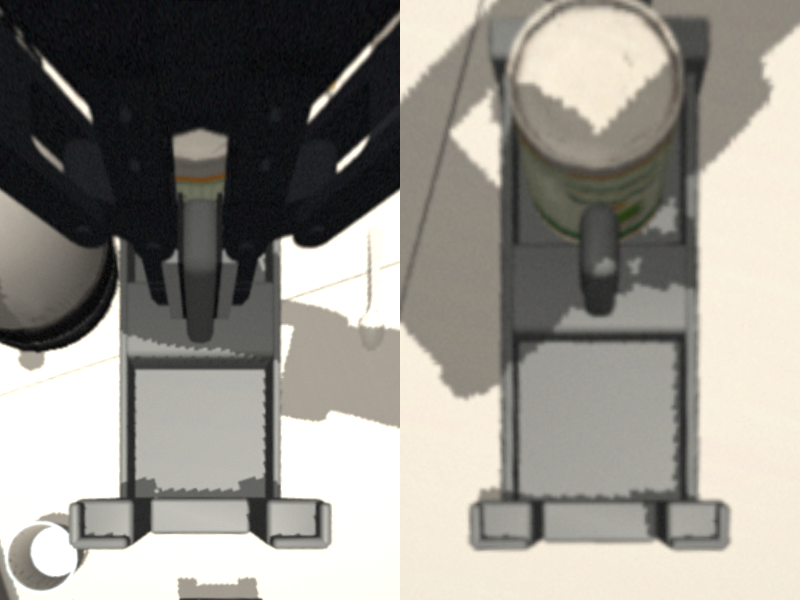

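```bash
python3 -m pendant '[[[0,0.3,-0.021,0,0,0,0],[0,0.5,-0.036,0,0,0,0],[0,0.7,-0.05,0,0,0,0],[0,0.7,-0.05,0,0,0,0],[0,0.7,-0.05,0,0,0,0],[0,0.7,-0.05,0,0,0,0],[0,0.7,-0.05,0,0,0,0],[0,0.7,-0.05,0,0,0,0],[0,0.45,-0.032,0,0,0,0],[0,0.273,-0.019,0,0,0,0],[0,0,0,0,0,0,0],[0,0,0,0,0,0,0]]]'
python3 - <<'E'
from h import *
g=grab('wrist','w16'); s,r=st(); p=s['position']; print(p,np.degrees(yaw_of(r)))
print(delta([.6217,.0166,.1487]))
# sight of M's own +y end tower edges beside the held tote
a=rect(g,.6217,.0166,.09,.075,400,yaw=np.radians(71.7),aspect=1.5)
np.save('pics/w16r.npy',a)
gray=cv2.cvtColor(a,cv2.COLOR_RGB2GRAY); print(gray[0:110:10,40:360:16])
E
```

```text
t: 42.8
position: [0.6215, 0.0156, 0.2177]
ee_rot: [0.0, 0.811, 0.584, -0.0]
wrist_force: [0.5, -0.3, -5.3]
grip_width: 0.0111
grasp_force: 107.1
[0.6215083  0.01544502 0.21772464] -18.505896253499213
[ 0.023 -0.004  1.38 ]
[[137  89  30  87 128 110 114 114 118 123 124 125 126 124 121  88  95  76
   31  69]
 [136  86  31  29 135 138 136 139 138 137 136 135 135 134 134 133 132  31
   29  77]
 [136  87  28  27 134 137 138 137 137 136 136 136 135 136 133 134 132  31
   31  77]
 [135  86  30  32 131 136 135 136 138 138 136 138 134 134 134 134 133  31
   29  78]
 [135  87  30  30 123 135 134 135 135 135 136 136 136 136 136 135 133  29
   32  79]
 [134  86  28  31 129 133 134 133 134 134 135 136 136 136 135 135 133  32
   31  78]
 [129  83  28  29 126 130 131 131 132 133 132 134 135 134 136 135 134  29
   31  76]
 [ 63  42  30  32  76  93  91  95  93  97  97  98  99  99 102  99 102  30
   30  42]
 [ 69  27  70  70  68  70  71  70  71  70  71  70  70  71  70  70  70  70
   70  28]
 [ 68  30  70  71  70  89  71  72  81  70  75  74  71  77  71  72 110  71
   71  30]
 [ 69  30  72  71  71 124 131 125 132 130 129 131 129 129 130 120  75  71
   71  29]]
```

```bash
python3 -m pendant '[[[0,0.02,0,0.2,0,0,0],[0,0,0,0.4,0,0,0],[0,0,0,0.4,0,0,0],[0,0,0,0.2,0,0,0],[0,0,0,0.04,0,0,0],[0,0,0,0,0,0,0],[0,0,0,0,0,0,0]]]'
python3 -m pendant '[[[0,0,0,0.05,0,0,0],[0,0,0,0.03,0,0,0],[0,0,0,0.02,0,0,0],[0,0,0,0,0,0,0],[0,0,0,0,0,0,0]]]'
```

```text
t: 43.72
position: [0.6229, 0.0175, 0.157]
ee_rot: [0.001, 0.811, 0.585, 0.001]
wrist_force: [0.3, 0.6, -5.5]
grip_width: 0.0105
grasp_force: 107.2
t: 44.35
position: [0.622, 0.0176, 0.1508]
ee_rot: [-0.0, 0.811, 0.585, -0.0]
wrist_force: [0.3, 0.2, -6.0]
grip_width: 0.0109
grasp_force: 107.2
```

```bash
python3 -m pendant '[[[0,0,0,0.02,0,0,0],[0,0,0,0.02,0,0,0],[0,0,0,0,0,0,0],[0,0,0,0,0,0,0]]]'
python3 -m pendant '[[[0,0,0,0.02,0,0,0],[0,0,0,0,0,0,0],[0,0,0,0,0,0,0]]]'
```

```text
t: 44.85
position: [0.622, 0.0175, 0.1488]
ee_rot: [0.0, 0.811, 0.585, 0.0]
wrist_force: [0.6, 1.0, -6.0]
grip_width: 0.0109
grasp_force: 107.5
t: 45.22
position: [0.6222, 0.0174, 0.1487]
ee_rot: [0.0, 0.811, 0.585, 0.0]
wrist_force: [-1.3, -0.4, 1.4]
grip_width: 0.0106
grasp_force: 108.3
```

```bash
python3 -m pendant '[[[0.3,0,0,0,0,0,0],[0.6,0,0,0,0,0,0],[1,0,0,0,0,0,0],[1,0,0,0,0,0,0],[1,0,0,0,0,0,0],[1,0,0,-0.2,0,0,0],[1,0,0,-0.4,0,0,0],[1,0,0,-0.7,0,0,0],[1,0,0,-0.7,0,0,0],[1,0.666,-0.411,0,0,0,0],[1,0.666,-0.411,0,0,0,0],[1,0.666,-0.411,0,0,0,0],[1,0.666,-0.411,0,0,0,0],[1,0.666,-0.411,0,0,0,0],[1,0.666,-0.411,0,0,0,0],[1,0.666,-0.411,0,0,0,0],[1,0,0,0.4,0,0,1],[1,0,0,0.4,0,0,1],[1,0,0,0.4,0,0,1],[1,0,0,0.2,0,0,1]]]'
python3 -m pendant '[[[1,0,0,0,0,0,1],[1,0,0,0,0,0,1],[1,0,0,0,0,0,1],[1,0,0,0,0,0,1],[1,0,0,0,0,0,1],[1,0,0,0,0,0,1],[1,0,0,0,0,0,1],[1,0,0,0,0,0,1],[1,0,0,0,0,0,1],[1,0,0,0,0,0,1],[1,0,0,0,0,0,1],[1,0,0,0,0,0,1],[1,0,0,0,0,0,0.82],[1,0,0,0,0,0,0],[1,0,0,0,0,0,0]]]'
python3 - <<'E'
from h import *
g=grab('wrist','w17'); t=grab('top','t5'); c=grab('scene','s5'); s,r=st(); p=s['position']; print(p,np.degrees(yaw_of(r)),s['joints'].round(2))
print(delta([.5595,.284,.0585]))
a=rect(g,.5595,.284,.09,.065,400,yaw=np.radians(-12.6),aspect=1.5)
# R on the stack: predicted tower tops z=.18 in both outside views
def tw(cx,cy,yw,z): 
    y=np.array([np.cos(yw),np.sin(yw),0]); x=np.array([y[1],-y[0],0]); C=np.array([cx,cy,z])
    return np.array([C+.092*y,C-.092*y+.032*x,C-.092*y-.032*x])
P=tw(.6220,.0174,np.radians(-108.3),.18); outs=[]
for f in (t,c):
    q=proj(f,P); print(q.round(1).tolist()); m=q.mean(0).astype(int)
    fr=f['frame'].copy(); 
    for u,v in q: fr[int(round(v)),int(round(u))]=(255,0,0)
    cr=fr[m[1]-45:m[1]+45,m[0]-60:m[0]+60]; outs.append(cv2.resize(cr,(400,300),interpolation=cv2.INTER_NEAREST))
im=np.clip(np.hstack([a,np.vstack(outs)])*1.4,0,255).astype(np.uint8); cv2.imwrite('pics/m7.png',im[:,:,::-1])
E
```

```text
t: 47.72
position: [0.5592, 0.2843, 0.1783]
ee_rot: [0.0, 0.901, 0.434, 0.0]
wrist_force: [0.5, -1.0, -0.5]
grip_width: 0.0854
grasp_force: 0.0
t: 49.6
position: [0.5597, 0.2844, 0.1789]
ee_rot: [-0.0, 0.994, -0.109, 0.001]
wrist_force: [0.0, -0.4, 0.4]
grip_width: 0.0849
grasp_force: 0.0
[0.55934121 0.28420647 0.1781309 ] -102.5074011989957 [ 0.36  0.27  1.65 -0.    1.22  2.15]
[0.004 0.003 2.393]
[[274.4, 172.3], [212.1, 162.4], [219.3, 142.3]]
[[287.8, 162.3], [263.9, 142.2], [281.6, 141.1]]
```

View pics/m7.png

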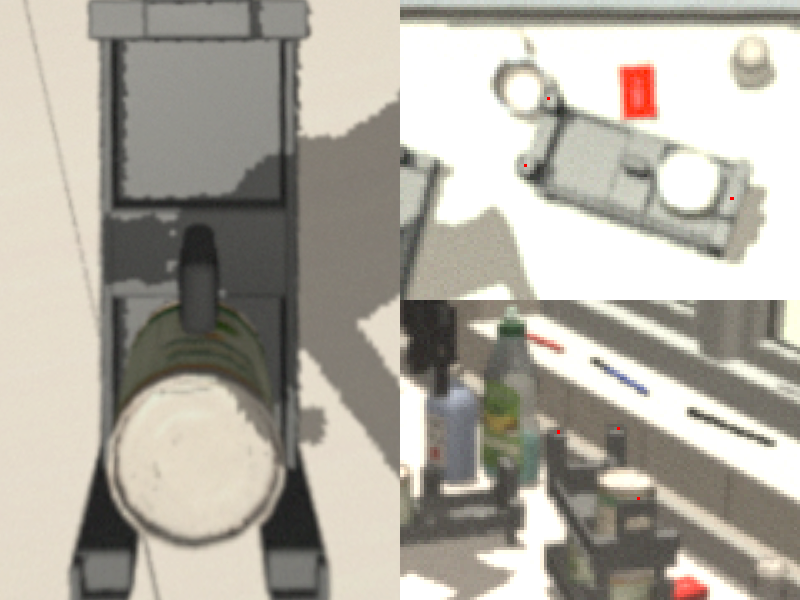

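```bash
python3 -m pendant '[[[1,0,0,0.6,0,0,0],[1,0,0,0.6,0,0,0],[1,0,0,0.6,0,0,0],[1,0,0,0.59,0,0,0],[1,0,0,0,0,0,0],[0,0,0,0,0,0,0],[0,0,0,0,0,0,0],[0,0,0,0,0,0,0],[0,0,0,0,0,0,0],[0,0,0,0,0,0,0],[0,0,0,0,0,0,0],[0,0,0,0,0,0,0],[0,0,0,0,0,0,0],[0,0,0,0,0,0,0]]]' 110
python3 -m pendant '[[[0,0,0,-0.2,0,0,0],[0,0,0,-0.3,0,0,0],[0,0,0,-0.4,0,0,0],[0,0,0,-0.6,0,0,0],[0,0,0,-0.6,0,0,0],[0,0,0,-0.6,0,0,0],[0,0,0,-0.6,0,0,0],[0,0,0,-0.6,0,0,0],[0,0,0,-0.5,0,0,0],[0,0,0,-0.3,0,0,0],[0,0,0,-0.1,0,0,0],[0,0,0,0,0,0,0],[0,0,0,0,0,0,0]]]'
python3 - <<'E'
from h import *
g=grab('wrist','w18'); s,r=st(); p=s['position']; yw=yaw_of(r); print(p,np.degrees(yw),s['joints'].round(2))
a=rect(g,p[0],p[1],p[2]-.0587+.09,.065,400,yaw=yw+np.pi/2,aspect=1.8)
ref=rect(load('w17'),.5595,.284,.09,.065,400,yaw=np.radians(-12.6),aspect=1.8)
ref2=rect(load('w15'),*(load('w15') and (0.55047,-.26128)),.21765-.0587+.09,.065,400,yaw=np.radians(-18.45-90),aspect=1.8)
for nm,im in (('now',a),('L before',ref),('R held',ref2)):
    gr=cv2.cvtColor(im,cv2.COLOR_RGB2GRAY)
    print(nm,'row',gr[640,40:370:6].tolist()); print('   col',gr[590:700:4,100].tolist(),gr[590:700:4,300].tolist())
E
```

```text
t: 51.5
position: [0.5598, 0.2846, 0.0592]
ee_rot: [-0.0, 0.994, -0.109, 0.001]
wrist_force: [0.2, 1.5, 5.3]
grip_width: 0.0116
grasp_force: 107.6
t: 53.12
position: [0.5584, 0.2838, 0.2965]
ee_rot: [0.001, 0.994, -0.109, -0.001]
wrist_force: [0.2, -0.3, -5.8]
grip_width: 0.0107
grasp_force: 107.6
[0.55850886 0.28387385 0.29652493] -102.53667210386845 [ 0.36  0.18  1.54 -0.    1.43  2.15]
now row [0, 0, 0, 0, 0, 0, 0, 0, 0, 0, 0, 0, 0, 0, 0, 0, 0, 0, 0, 0, 0, 0, 0, 0, 0, 0, 0, 0, 0, 0, 0, 0, 0, 0, 0, 0, 0, 0, 0, 0, 0, 0, 0, 0, 0, 0, 0, 0, 0, 0, 0, 0, 0, 0, 0]
   col [11, 13, 12, 14, 5, 0, 0, 0, 0, 0, 0, 0, 0, 0, 0, 0, 0, 0, 0, 0, 0, 0, 0, 0, 0, 0, 0, 0] [10, 13, 9, 11, 5, 0, 0, 0, 0, 0, 0, 0, 0, 0, 0, 0, 0, 0, 0, 0, 0, 0, 0, 0, 0, 0, 0, 0]
L before row [157, 157, 157, 157, 154, 102, 79, 47, 81, 87, 89, 88, 88, 89, 87, 66, 145, 159, 153, 124, 158, 158, 158, 158, 157, 158, 157, 158, 158, 157, 158, 158, 159, 157, 158, 157, 156, 145, 76, 88, 87, 87, 88, 88, 88, 85, 65, 80, 104, 157, 160, 159, 159, 158, 158]
   col [28, 28, 24, 27, 29, 47, 72, 85, 89, 89, 89, 88, 89, 87, 82, 54, 34, 47, 72, 89, 111, 145, 157, 157, 157, 157, 158, 158] [26, 26, 27, 24, 32, 51, 75, 87, 90, 88, 87, 87, 88, 88, 77, 47, 31, 50, 75, 94, 120, 149, 157, 157, 157, 157, 157, 156]
R held row [135, 130, 113, 116, 113, 102, 120, 37, 121, 123, 125, 124, 128, 131, 133, 105, 31, 30, 30, 130, 135, 135, 135, 136, 136, 137, 138, 139, 138, 138, 137, 138, 137, 136, 137, 31, 29, 30, 88, 137, 135, 133, 131, 128, 128, 123, 43, 100, 113, 197, 198, 197, 198, 196, 198]
   col [201, 201, 201, 200, 200, 200, 201, 121, 100, 123, 122, 122, 123, 123, 125, 124, 112, 74, 115, 109, 187, 198, 196, 195, 197, 196, 195, 195] [202, 201, 202, 201, 200, 200, 201, 126, 96, 126, 128, 127, 128, 128, 128, 127, 97, 74, 115, 108, 186, 197, 197, 197, 196, 196, 195, 195]
```

Run:
```python
from h import *
a=rect(load('w18'),.55851,.28387,.2965-.0590+.09,.065,400,yaw=np.radians(-102.54+90),aspect=1.8)
gr=cv2.GaussianBlur(cv2.cvtColor(a,cv2.COLOR_RGB2GRAY),(3,3),0)
print('row75',gr[75,110:290:4].tolist()); print('row60',gr[60,110:290:4].tolist()); print('col200',gr[20:160:4,200].tolist()); print('col170',gr[20:160:4,170].tolist());print('col230',gr[20:160:4,230].tolist())
```

```text
row75 [124, 126, 126, 126, 126, 126, 125, 125, 126, 115, 107, 131, 132, 131, 132, 131, 131, 131, 131, 131, 131, 130, 131, 130, 130, 130, 129, 129, 128, 128, 128, 127, 127, 126, 126, 114, 96, 122, 122, 123, 121, 122, 122, 122, 121]
row60 [193, 193, 193, 193, 193, 191, 185, 194, 193, 177, 75, 78, 78, 78, 77, 75, 75, 75, 74, 75, 75, 75, 76, 76, 75, 75, 75, 76, 75, 76, 75, 75, 74, 75, 75, 71, 134, 194, 192, 192, 192, 193, 192, 193, 193]
col200 [189, 190, 190, 191, 191, 192, 192, 179, 105, 118, 75, 84, 129, 130, 130, 131, 131, 131, 130, 100, 66, 129, 128, 128, 128, 128, 128, 128, 128, 127, 127, 127, 127, 127, 127]
col170 [189, 189, 191, 191, 190, 192, 192, 178, 106, 122, 75, 114, 131, 131, 131, 131, 131, 131, 131, 100, 71, 130, 129, 129, 130, 129, 129, 128, 129, 129, 129, 129, 128, 128, 128]
col230 [190, 189, 191, 190, 191, 192, 192, 176, 103, 112, 75, 88, 126, 128, 127, 129, 130, 129, 130, 100, 51, 126, 126, 126, 126, 127, 126, 126, 126, 126, 126, 126, 126, 125, 125]
```

```bash
python3 -m pendant '[[[0,0.12,0.247,0,0,0,0],[0,0.216,0.445,0,0,0,0],[0,0.288,0.593,0,0,0,0],[0,0.288,0.593,0,0,0,0],[0,0.288,0.593,0,0,0,0],[0,0.288,0.593,0,0,0,0],[0,0.288,0.593,0,0,0,0],[0,0.288,0.593,0,0,0,0],[0,0.216,0.445,0,0,0,0],[0,0.12,0.247,0,0,0,0],[0,0,0,0,0,0,-0.4],[0,0,0,0,0,0,-0.8],[0,0,0,0,0,0,-1],[0,0,0,0,0,0,-1],[0,0,0,0,0,0,-1],[0,0,0,0,0,0,-1],[0,0,0,0,0,0,-1],[0,0,0,0,0,0,-1],[0,0,0,0,0,0,-1],[0,0,0,0,0,0,-1]]]'
python3 -m pendant '[[[0,0,0,0,0,0,-1],[0,0,0,0,0,0,-1],[0,0,0,0,0,0,-1],[0,0,0,0,0,0,-1],[0,0,0,0,0,0,-1],[0,0,0,0,0,0,-1],[0,0,0,0,0,0,-0.9],[0,0,0,0,0,0,-0.5],[0,0,0,0,0,0,-0.2],[0,0,0,0,0,0,0],[0,0,0,0,0,0,0]]]'
python3 - <<'E'
from h import *
s,r=st(); print(s['position'],np.degrees(yaw_of(r))); print(delta([.6219,.0166,.2387]))
E
```

```text
t: 55.68
position: [0.6223, 0.0185, 0.2982]
ee_rot: [-0.001, 0.957, 0.291, -0.0]
wrist_force: [-0.4, -1.2, -6.8]
grip_width: 0.011
grasp_force: 107.9
t: 57.05
position: [0.6226, 0.0172, 0.2983]
ee_rot: [-0.0, 0.812, 0.584, -0.0]
wrist_force: [0.9, -0.4, -6.1]
grip_width: 0.0106
grasp_force: 111.8
[0.62264396 0.01722163 0.29827603] -18.522507012890447
[-0.017 -0.01   1.192]
```

```bash
python3 -m pendant '[[[0,-0.015,-0.01,0.2,0,0,0],[0,0,0,0.35,0,0,0],[0,0,0,0.35,0,0,0],[0,0,0,0.13,0,0,0],[0,0,0,0.05,0,0,0],[0,0,0,0.03,0,0,0],[0,0,0,0,0,0,0],[0,0,0,0,0,0,0]]]'
python3 -m pendant '[[[0,0,0,0.02,0,0,0],[0,0,0,0.02,0,0,0],[0,0,0,0,0,0,0],[0,0,0,0,0,0,0]]]'
```

```text
t: 58.05
position: [0.6238, 0.0157, 0.2471]
ee_rot: [0.002, 0.812, 0.584, 0.002]
wrist_force: [-1.8, 0.7, 7.5]
grip_width: 0.0106
grasp_force: 114.9
t: 58.55
position: [0.6246, 0.0155, 0.2468]
ee_rot: [0.004, 0.812, 0.584, 0.002]
wrist_force: [-1.3, 0.6, 11.0]
grip_width: 0.0105
grasp_force: 115.5
```

```bash
python3 -m pendant '[[[0,0,0,0.02,0,0,0],[0,0,0,0,0,0,0],[0,0,0,0,0,0,0]]]'
```

```text
t: 58.92
position: [0.625, 0.0154, 0.2466]
ee_rot: [0.004, 0.812, 0.584, 0.003]
wrist_force: [-0.9, 0.2, 13.3]
grip_width: 0.0107
grasp_force: 115.7
```

```bash
python3 -m pendant '[[[0,0,0,-0.2,0,0,0],[0,0,0,-0.5,0,0,0],[0,0,0,-0.5,0,0,0],[0,0,0,-0.1,0,0,0],[0,0,-0.3,0,0,0,0],[0,0,-0.6,0,0,0,0],[0,0,-0.8,0,0,0,0],[0,0,-0.8,0,0,0,0],[0,0,-0.5,0,0,0,0],[0,0,-0.2,0,0,0,0],[0,0,0,0,0,0,0],[0,0,0,0,0,0,0],[0,0,0,0,0,0,0]]]'
python3 - <<'E'
from h import *
g=grab('wrist','w19');t=grab('top','t6');c=grab('scene','s6'); s,r=st(); p=s['position']; yw=yaw_of(r); print(p,np.degrees(yw),s['grasp_force'])
def show(gr): 
    print('row75',gr[75,110:290:4].tolist()); print('col200',gr[20:160:4,200].tolist()); print('col170',gr[20:160:4,170].tolist());print('col230',gr[20:160:4,230].tolist())
a=rect(g,p[0],p[1],p[2]-.0590+.09,.065,400,yaw=yw+np.pi/2,aspect=1.8)
show(cv2.GaussianBlur(cv2.cvtColor(a,cv2.COLOR_RGB2GRAY),(3,3),0))
def tw(cx,cy,yw,z): 
    y=np.array([np.cos(yw),np.sin(yw),0]); x=np.array([y[1],-y[0],0]); C=np.array([cx,cy,z])
    return np.array([C+.092*y,C-.092*y+.032*x,C-.092*y-.032*x])
print(proj(g,tw(.6222,.0174,np.radians(-108.45),.18)).round(0).tolist())
b=rect(g,.6222,.0174,.18,.065,200,yaw=np.radians(-108.45),aspect=1.8)  # own y up: twin at bottom, 1.53px/mm
gb=cv2.GaussianBlur(cv2.cvtColor(b,cv2.COLOR_RGB2GRAY),(3,3),0)
np.savetxt('pics/b.txt',gb,fmt='%d')
print('twin block rows 300..345 step3, cols 20..180 step 4'); print(gb[300:348:3,20:180:4])
E
```

```text
t: 60.55
position: [0.471, 0.0669, 0.3047]
ee_rot: [0.0, 0.812, 0.584, -0.0]
wrist_force: [0.1, 0.1, -4.8]
grip_width: 0.0105
grasp_force: 112.7
[0.47075508 0.0669963  0.30467712] -18.56248083408249 112.69797921180725
row75 [141, 140, 140, 141, 140, 140, 141, 141, 139, 103, 142, 148, 148, 148, 148, 149, 150, 150, 150, 150, 150, 150, 150, 149, 150, 150, 149, 149, 149, 149, 149, 149, 149, 149, 148, 148, 124, 120, 139, 139, 139, 140, 140, 139, 139]
col200 [218, 218, 219, 219, 219, 219, 220, 220, 179, 134, 129, 84, 143, 151, 149, 148, 148, 145, 143, 141, 120, 73, 81, 81, 81, 81, 114, 142, 143, 143, 143, 143, 143, 143, 143]
col170 [218, 218, 218, 218, 219, 219, 219, 220, 180, 134, 132, 81, 100, 150, 148, 146, 145, 143, 140, 138, 118, 74, 81, 89, 109, 134, 143, 144, 144, 144, 144, 144, 144, 143, 143]
col230 [218, 217, 217, 217, 218, 218, 219, 220, 183, 131, 126, 79, 101, 150, 149, 148, 147, 147, 146, 143, 123, 72, 81, 81, 81, 81, 87, 142, 143, 142, 142, 143, 142, 142, 142]
[[396.0, 261.0], [392.0, 90.0], [445.0, 98.0]]
twin block rows 300..345 step3, cols 20..180 step 4
[[ 70  59  62  61  
[... 1953 characters left out ...]
 119 135 148
  173 181 208 212]
 [164 156 121  69  60  61  62  61  61  70 112 126 199 218 217 218 218 218
  218 219 219 218 218 219 218 219 218 208 172 128 126 127 129 127 140 196
  219 219 220 221]
 [165 158 132  80  59  61  61  60  62  65 101 123 174 216 218 218 217 217
  218 218 218 218 218 219 218 219 209 145 130 128 128 128 128 128 128 141
  195 220 220 220]
 [164 161 143  95  60  63  61  60  61  62  90 120 143 210 217 218 217 217
  218 218 218 219 218 217 213 216 188 130 122 123 126 127 129 128 129 128
  149 212 219 220]
 [160 162 150 107  63  62  62  61  61  61  81 116 133 199 217 217 217 216
  217 218 218 218 217 209 214 211 202 194 153 100  93 111 126 129 128 128
  128 182 219 219]]
```

Run:
```python
import numpy as np
b=np.loadtxt('pics/b.txt',dtype=int); np.set_printoptions(linewidth=250)
print(b[12:66:3,40:180:4])
```

```text
[[219 220 220 220 220 220 220 220 221 220 220 220 220 220 220 220 220 221 220 220 221 221 221 221 220 220 220 220 221 222 221 221 222 221 221]
 [220 220 220 220 220 220 220 220 220 220 221 220 220 220 221 221 221 221 221 221 221 221 221 221 220 220 220 221 221 221 221 221 221 221 222]
 [219 220 220 219 220 220 220 221 221 221 221 221 220 221 221 221 221 222 221 221 221 221 221 220 221 220 221 220 221 221 221 221 221 221 221]
 [220 220 220 219 220 220 220 220 212 211 210 209 207 209 212 212 211 209 208 210 215 221 221 220 221 220 220 221 220 221 221 221 221 222 222]
 [220 219 220 220 220 221 220 216 174 158 160 160 160 159 157 158 159 160 160 158 161 202 221 221 221 221 221 221 221 220 221 221 221 221 222]
 [220 219 220 220 220 220 220 216 152 113 114 115 117 119 117 115 116 117 118 118 112 134 213 222 221 221 220 221 221 220 221 221 221 221 222]
 [220 220 220 220 220 220 220 220 174  88  77  77  79  81  81  80  79  78  79  82  80  69 163 220 221 221 220 221 220 221 221 222 221 222 222]
 [220 220 220 220 220 220 220 221 211 119  86  82  84  86  88  88  86  83  83  86  87  82  98 198 2
[... 774 characters left out ...]
20 220 220 220 220 217 150 107 108 108 108 106 107 107 108 108 107 109 105  76  38  36  43 143 219 221 221 221 220 221 221 222]
 [221 220 220 220 221 220 220 220 220 182 100 105 124 124 117 103  86  73  70  69  69  67  55  39  37  36  67 194 222 221 221 221 221 222 221]
 [223 220 221 220 220 220 221 221 221 212 156 133 152 157 156 149 138 114  84  55  50  50  50  45  36  37  35 120 215 222 221 221 222 222 223]
 [200 203 212 221 221 220 221 220 212 183 149 128 124 124 129 128 137 150 155 120  56  48  50  49  42  36  35  53 161 210 209 208 208 208 208]
 [166 174 163 201 219 221 221 211 168 128 130 147 163 167 173 169 162 154 151 167 117  60  48  50  46  39  35  35  85 151 153 153 154 155 154]]
```

Run:
```python
from h import *
np.set_printoptions(linewidth=250)
def ana(n,p,yw,sgn):
    a=rect(load(n),p[0],p[1],p[2]-.0590+.09,.065,400,yaw=yw,aspect=1.8)
    g=cv2.GaussianBlur(cv2.cvtColor(a,cv2.COLOR_RGB2GRAY),(3,3),0).astype(int)
    for row in (60,75,90,110,150,170,190,210,230):
        d=np.abs(np.diff(g[row])); L=[i for i in range(60,200) if d[i]>12]; Rr=[i for i in range(200,340) if d[i]>12]
        print(row,L[:3],L[-3:],Rr[:3],Rr[-3:])
print('w18');ana('w18',(.55851,.28387,.2965),np.radians(-12.54),1)
print('w19');ana('w19',(.47076,.067,.3047),np.radians(-18.56+90),1)
```

```text
w18
60 [82, 98, 99] [146, 147, 148] [252, 253, 254] [320, 321, 338]
75 [104, 105, 106] [104, 105, 106] [254, 294, 295] [317, 318, 319]
90 [66, 67, 79] [105, 106, 146] [250, 251, 256] [326, 327, 334]
110 [71, 72, 73] [127, 140, 141] [264, 265, 266] [280, 281, 282]
150 [118, 119, 120] [128, 141, 142] [264, 265, 266] [324, 325, 326]
170 [118, 119, 120] [127, 142, 143] [264, 265, 266] [336, 337, 338]
190 [118, 119, 120] [128, 142, 143] [272, 273, 274] [327, 328, 329]
210 [118, 119, 120] [140, 197, 198] [279, 280, 281] [280, 281, 282]
230 [118, 119, 120] [126, 127, 128] [280, 281, 287] [287, 288, 289]
w19
60 [143, 144, 145] [143, 144, 145] [256, 257, 258] [256, 257, 258]
75 [100, 101, 102] [102, 143, 144] [257, 298, 299] [298, 299, 300]
90 [100, 101, 102] [103, 143, 144] [257, 299, 300] [318, 319, 320]
110 [116, 117, 118] [148, 159, 160] [240, 241, 244] [330, 331, 332]
150 [116, 117, 118] [135, 136, 137] [265, 266, 267] [330, 331, 332]
170 [116, 117, 118] [134, 135, 136] [265, 266, 267] [330, 331, 332]
190 [116, 117, 118] [133, 134, 135] [265, 266, 267] [330, 331, 332]
210 [117, 118, 119] [134, 135, 136] [265, 266, 267] [330, 331, 332]
230 [103, 104, 124] [125, 126, 127] [273, 274, 275] [331, 332, 339]
```

```bash
python3 -m pendant '[[[0,0,0,0,0,0,0],[0,0,0,0,0,0,0],[0,0,0,0,0,0,0],[0,0,0,0,0,0,0],[0,0,0,0,0,0,0],[0,0,0,0,0,0,0],[0,0,0,0,0,0,0],[0,0,0,0,0,0,0],[0,0,0,0,0,0,0],[0,0,0,0,0,0,0],[0,0,0,0,0,0,0],[0,0,0,0,0,0,0],[0,0,0,0,0,0,0],[0,0,0,0,0,0,0],[0,0,0,0,0,0,0],[0,0,0,0,0,0,0]]]'
python3 - <<'E'
from h import *
grab('wrist','w20')
def meas(n,p,yw):
    f=load(n); a=rect(f,p[0],p[1],p[2]-.0590+.09,.065,400,yaw=yw,aspect=1.8)
    g=cv2.GaussianBlur(cv2.cvtColor(a,cv2.COLOR_RGB2GRAY),(3,3),0).astype(int)
    r=g[58:66].mean(0); d=np.abs(np.diff(r)); l=120+np.argmax(d[120:180]); rr=230+np.argmax(d[230:290])
    c=g[:,180:220].mean(1); dc=np.diff(c); print(n,'tower',l,rr,'w',rr-l,'col strong',[(i,int(dc[i])) for i in range(30,180) if abs(dc[i])>15])
s,r=st(); p=s['position']; print(p,s['grasp_force'])
meas('w11',(.5595,.284,.0587),np.radians(-12.6))
meas('w18',(.55851,.28387,.2965),np.radians(-12.54)); meas('w16',(.6215,.0155,.2177),np.radians(-18.5-90))
meas('w19',(.47076,.067,.3047),np.radians(-18.56+90)); meas('w20',p,yaw_of(r)+np.pi/2)
# change near stack between t5 and t6 / s5 and s6
for a,b in (('t5','t6'),('s5','s6')):
    A,B=load(a),load(b); 
    P=np.array([[.6222+.092*np.cos(q)*k,.0174+.092*np.sin(q)*k,.18] for q,k in ((np.radians(-108.4),1),(np.radians(-108.4),-1),(0,0))]); q=proj(A,P)
    d=np.abs(A['frame'].astype(int)-B['frame']).sum(2); print(a,[int(d[int(v)-4:int(v)+5,int(u)-4:int(u)+5].mean()) for u,v in q])
E
```

```text
t: 62.7
position: [0.4703, 0.0672, 0.3048]
ee_rot: [0.0, 0.812, 0.584, 0.0]
wrist_force: [1.0, -0.2, -4.8]
grip_width: 0.0105
grasp_force: 112.7
[0.47033896 0.06722683 0.30480187] 112.74790048599243
w11 tower 143 252 w 109 col strong [(47, 21), (48, 32), (49, 26), (137, 15)]
w18 tower 147 254 w 107 col strong [(48, -26), (49, -31), (50, -17), (62, 18), (63, 24), (64, 15), (97, -18), (100, 27), (101, 24)]
w16 tower 120 230 w 110 col strong []
w19 tower 144 257 w 113 col strong [(51, -27), (52, -32), (53, -18), (66, 18), (67, 19)]
w20 tower 143 256 w 113 col strong [(51, -25), (52, -32), (53, -21), (66, 17), (67, 20)]
t5 [22, 28, 21]
s5 [7, 6, 7]
```

```bash
python3 -m pendant '[[[0,0,0.3,0,0,0,0],[0,0,0.3,0.4,0,0,0],[0,0,0,0.6,0,0,0],[0,0,0,0.7,0,0,0],[0,0,0,0.7,0,0,0],[0,0,0,0.7,0,0,0],[0,0,0,0.7,0,0,0],[0,0,0,0.5,0,0,0],[0,0,0,0.3,0,0,0],[0,0,0,0.1,0,0,0],[0,0,0,0.06,0,0,0],[0,0,0,0,0,0,0],[0,0,0,0,0,0,0]]]'
```

```text
t: 64.38
position: [0.4996, 0.0577, 0.0677]
ee_rot: [0.001, 0.812, 0.584, 0.001]
wrist_force: [0.3, 0.1, -4.8]
grip_width: 0.0107
grasp_force: 112.8
```

```bash
for i in 1; do python3 -m pendant '[[[0,0,0,0.04,0,0,0],[0,0,0,0,0,0,0],[0,0,0,0,0,0,0]]]'; done; python3 -m pendant '[[[0,0,0,0.04,0,0,0],[0,0,0,0,0,0,0],[0,0,0,0,0,0,0]]]'; python3 -m pendant '[[[0,0,0,0.04,0,0,0],[0,0,0,0,0,0,0],[0,0,0,0,0,0,0]]]'
```

```text
t: 64.75
position: [0.4988, 0.0577, 0.0648]
ee_rot: [0.0, 0.812, 0.584, 0.0]
wrist_force: [-0.1, 0.3, -5.5]
grip_width: 0.0105
grasp_force: 112.7
t: 65.12
position: [0.499, 0.0577, 0.0629]
ee_rot: [0.0, 0.812, 0.584, 0.0]
wrist_force: [-0.1, -0.5, -5.5]
grip_width: 0.0107
grasp_force: 112.9
t: 65.5
position: [0.4997, 0.0581, 0.0622]
ee_rot: [0.0, 0.812, 0.584, 0.001]
wrist_force: [-1.2, 4.2, 5.3]
grip_width: 0.0106
grasp_force: 114.7
```

```bash
python3 -m pendant '[[[0.3,0,0,0,0,0,0],[0.6,0,0,0,0,0,0],[1,0,0,0,0,0,0],[1,0,0,0,0,0,0],[1,0,0,0,0,0,0],[1,0,0,-0.3,0,0,0],[1,0,0,-0.6,0,0,0],[1,0,0,-0.7,0,0,0],[1,0,0,-0.7,0,0,0],[1,0,0,0,0,0,0],[1,0,0,0,0,0,0]]]'
python3 - <<'E'
from h import *
g=grab('wrist','w21'); s,r=st(); p=s['position']; yw=yaw_of(r); print(p,np.degrees(yw))
a=rect(g,.4997,.058,.09,.065,400,yaw=yw+np.pi/2,aspect=1.8); gr=cv2.GaussianBlur(cv2.cvtColor(a,cv2.COLOR_RGB2GRAY),(3,3),0).astype(int)
def edges(v,th=14): 
    d=np.diff(v); o=[]
    for i in range(1,len(d)-1):
        if abs(d[i])>th and abs(d[i])>=abs(d[i-1]) and abs(d[i])>abs(d[i+1]): o.append((i,int(d[i])))
    return o
for row in (60,75,90,150,200,400,450,500,550,620,640): print(row,edges(gr[row]))
for col in (165,185,200,215,235,90,310): print('c',col,edges(gr[:,col]))
E
```

```text
t: 66.88
position: [0.4985, 0.0577, 0.176]
ee_rot: [0.0, 0.812, 0.584, 0.0]
wrist_force: [-0.9, 0.0, -0.5]
grip_width: 0.0855
grasp_force: 0.0
[0.4979063  0.05771289 0.17504795] -18.535347936339775
60 [(88, -15), (309, 17)]
75 [(89, -16)]
90 [(89, -15)]
150 [(100, -16), (118, 16), (279, -16), (285, 15), (297, 16)]
200 [(99, -19), (111, -15), (118, 15), (278, -16), (297, 15)]
400 []
450 [(98, -17)]
500 [(96, -20)]
550 [(85, -20)]
620 [(262, -20), (325, 20)]
640 [(131, 15), (265, -17), (327, 19)]
c 165 [(40, -15)]
c 185 [(41, -15)]
c 200 []
c 215 [(41, -15)]
c 235 [(42, -16)]
c 90 []
c 310 []
```

Run:
```python
from h import *
def G(im): 
    g=cv2.GaussianBlur(cv2.cvtColor(im,cv2.COLOR_RGB2GRAY).astype(np.float32),(0,0),2); g=np.log(g+5)
    return np.hypot(cv2.Sobel(g,cv2.CV_32F,1,0),cv2.Sobel(g,cv2.CV_32F,0,1)).clip(0,.6)
def R_(n,c,yw): return G(rect(load(n),c[0],c[1],.09,.065,400,yaw=yw,aspect=1.9))
ref=R_('w17',(.5595,.284),np.radians(-12.6)); cur=R_('w21',(.4979,.0577),np.radians(71.465))
m=np.zeros(ref.shape,np.uint8); m[40:700,85:318]=255
W=np.eye(2,3,dtype=np.float32)
cc,W=cv2.findTransformECC(ref,cur,W,cv2.MOTION_EUCLIDEAN,(3,200,1e-6),m,5)
c=np.array([199.5,379.5,1]); q=W@c; print('cc',cc,'centre shift px',q-c[:2],'mm',(q-c[:2])/3.07,'rot deg',np.degrees(np.arctan2(W[1,0],W[0,0])))
```

```text
cc 0.7079681333093797 centre shift px [ 3.82207626 -8.9815097 ] mm [ 1.24497598 -2.92557319] rot deg 0.28977847
```

```bash
python3 -m pendant '[[[1,0,0,-0.8,0,0,0],[1,0,0,-0.9,0,0,0],[1,0,0,-0.8,0,0,0],[1,-0.1,0.65,0,0,0,0],[1,-0.1,0.65,0,0,0,0],[1,-0.2,0.65,0,0,0,0],[1,-0.2,0.65,0,0,0,0],[1,0,0,0,0,0,0],[1,0,0,0,0,0,0]]]'
python3 - <<'E'
from h import *
g=grab('wrist','w22'); s,r=st(); p=s['position']; yw=yaw_of(r); print(p,np.degrees(yw))
a=rect(g,.6217,.0177,.18,.065,400,yaw=np.radians(71.55),aspect=1.8); gr=cv2.GaussianBlur(cv2.cvtColor(a,cv2.COLOR_RGB2GRAY),(3,3),0).astype(int)
np.save('pics/w22r.npy',gr)
def edges(v,th=10): 
    d=np.diff(v); o=[]
    for i in range(1,len(d)-1):
        if abs(d[i])>th and abs(d[i])>=abs(d[i-1]) and abs(d[i])>abs(d[i+1]): o.append((i,int(d[i])))
    return o
print('expect twin x',[round(199.5+k*3.07) for k in(-42,-22,22,42)],'y in/out',round(359.5-84*3.07),round(359.5-3.07*100))
for row in (70,80,90): print(row,edges(gr[row]))
for col in (90,100,110,290,300,310): print('c',col,edges(gr[:160,col]))
print('single expect x',[round(199.5+k*3.07) for k in(-18,18)],'y',round(359.5+84*3.07))
for row in (630,640,650): print(row,edges(gr[row]))
for col in (185,200,215): print('c',col,[(i+560,k) for i,k in edges(gr[560:719,col])])
E
```

```text
t: 68.05
position: [0.6115, -0.0118, 0.299]
ee_rot: [-0.001, 0.812, 0.584, -0.001]
wrist_force: [-0.2, 0.5, -0.5]
grip_width: 0.0852
grasp_force: 0.0
[ 0.6114759  -0.01156094  0.2995397 ] -18.518198754838508
expect twin x [71, 132, 267, 328] y in/out 102 52
70 [(71, -15), (139, 20), (263, -21), (270, 13), (316, -11), (350, 11)]
80 [(70, -14), (87, 11), (134, -13), (143, 13), (145, 12), (258, -13), (260, -13), (270, 13)]
90 [(71, -12), (86, 11), (133, -12), (144, 15), (258, -13), (269, 12), (271, 11), (332, 13)]
c 90 [(49, -12), (100, -12), (111, 16)]
c 100 [(48, -13), (100, -11), (117, 15)]
c 110 [(49, -13), (65, 12), (99, -11)]
c 290 [(49, -12), (99, -12)]
c 300 [(49, -14), (65, 11), (101, -11)]
c 310 [(48, -12), (50, -11), (101, -11), (112, 19)]
single expect x [144, 255] y 617
630 []
640 [(257, 18)]
650 [(254, 18), (256, 17)]
c 185 [(671, 15)]
c 200 [(670, 16)]
c 215 [(671, 15)]
```

```bash
python3 -m pendant '[[[1,0.164,-0.643,0,0,0,0.058],[1,0.164,-0.643,0,0,0,0],[1,0.164,-0.643,0,0,0,0],[1,0.164,-0.643,0,0,0,0],[1,0,0,0.6,0,0,0],[1,0,0,0.6,0,0,0],[1,0,0,0.6,0,0,0],[1,0,0,0.6,0,0,0],[1,0,0,0,0,0,0],[1,0,0,0,0,0,0]]]'
python3 - <<'E'
from h import *
g=grab('wrist','w23'); s,r=st(); p=s['position']; yw=yaw_of(r); print(p,np.degrees(yw)); 
def G(im): 
    g=cv2.GaussianBlur(cv2.cvtColor(im,cv2.COLOR_RGB2GRAY).astype(np.float32),(0,0),2); g=np.log(g+5)
    return np.hypot(cv2.Sobel(g,cv2.CV_32F,1,0),cv2.Sobel(g,cv2.CV_32F,0,1)).clip(0,.6)
def R_(n,c,yw): return G(rect(load(n),c[0],c[1],.09,.065,400,yaw=yw,aspect=1.9))
ref=R_('w17',(.5595,.284),np.radians(-12.6)); cur=R_('w23',(.5000,.0601),np.radians(71.2))
m=np.zeros(ref.shape,np.uint8); m[40:700,85:318]=255
W=np.eye(2,3,dtype=np.float32); cc,W=cv2.findTransformECC(ref,cur,W,cv2.MOTION_EUCLIDEAN,(3,200,1e-6),m,5)
c=np.array([199.5,379.5,1]); q=W@c; print(cc,(q-c[:2])/3.07,np.degrees(np.arctan2(W[1,0],W[0,0]))); print(delta([.5,.0601,.0582]))
E
```

```text
t: 69.35
position: [0.5016, 0.0606, 0.182]
ee_rot: [0.0, 0.813, 0.582, 0.001]
wrist_force: [0.0, -1.0, 0.1]
grip_width: 0.0855
grasp_force: 0.0
[0.50221452 0.06055435 0.18262434] -18.802021566723784
0.7171180354118799 [ 0.83553138 -0.21345204] 0.07495175
[-0.023 -0.039  2.488]
```

```bash
python3 -m pendant '[[[1,-0.025,-0.02,0.6,0,0,0],[1,0,0,0.6,0,0,0],[1,0,0,0.6,0,0,0],[1,0,0,0.6,0,0,0],[1,0,0,0.08,0,0,0],[0,0,0,0,0,0,0],[0,0,0,0,0,0,0],[0,0,0,0,0,0,0],[0,0,0,0,0,0,0],[0,0,0,0,0,0,0],[0,0,0,0,0,0,0],[0,0,0,0,0,0,0],[0,0,0,0,0,0,0],[0,0,0,0,0,0,0]]]' 120
python3 -m pendant '[[[0,0,0,-0.1,0,0,0],[0,0,0,-0.2,0,0,0],[0,0,0,-0.3,0,0,0],[0,0,0,-0.4,0,0,0],[0,0,0,-0.4,0,0,0],[0,0,0,-0.4,0,0,0],[0,0,0,-0.4,0,0,0],[0,0,0,-0.4,0,0,0],[0,0,0,-0.4,0,0,0],[0,0,0,-0.4,0,0,0],[0,0,0,-0.4,0,0,0],[0,0,0,-0.4,0,0,0],[0,0,0,-0.3,0,0,0],[0,0,0,-0.2,0,0,0],[0,0,0,-0.1,0,0,0],[0,0,0,0,0,0,0],[0,0,0,0,0,0,0]]]'
cat > m.py <<'E'
from h import *
import sys
def meas(n,p,yw,zt):
    f=load(n); a=rect(f,p[0],p[1],p[2]-zt+.09,.065,400,yaw=yw,aspect=1.8)
    g=cv2.GaussianBlur(cv2.cvtColor(a,cv2.COLOR_RGB2GRAY),(3,3),0).astype(int)
    def pk(v,lo,hi): d=np.abs(np.diff(v)); return lo+int(np.argmax(d[lo:hi]))
    rows=[(pk(g[r],120,180),pk(g[r],230,290)) for r in (60,65,75,80,85)]
    rails=[(pk(g[r],85,130),pk(g[r],270,315)) for r in (150,170,190,210)]
    c=g[:,180:220].mean(1); d=np.diff(c); print(n,rows,rails,[(i,int(d[i])) for i in range(30,130) if abs(d[i])>9])
if __name__=='__main__':
    n=sys.argv[1]; grab('wrist',n); s,r=st(); p=s['position']; print(p,np.degrees(yaw_of(r)),s['grasp_force'],s['wrist_force'].round(1)); meas(n,p,yaw_of(r)+np.pi/2,.059)
    print(delta([.6221,.0180,.2387]))
E
python3 m.py w24; python3 -c "
from m import *
meas('w18',(.55851,.28387,.2965),np.radians(-12.54),.059); meas('w19',(.47076,.067,.3047),np.radians(-18.56+90),.059)"
```

```text
t: 71.15
position: [0.5003, 0.0595, 0.0577]
ee_rot: [0.0, 0.813, 0.582, 0.0]
wrist_force: [-3.1, 0.1, 5.5]
grip_width: 0.0102
grasp_force: 117.0
t: 73.28
position: [0.4994, 0.0595, 0.2959]
ee_rot: [-0.001, 0.813, 0.582, -0.001]
wrist_force: [0.7, 0.1, -5.7]
grip_width: 0.0104
grasp_force: 117.4
[0.4994315  0.05946602 0.2958455 ] -18.825525745976886 117.52866268157959 [ 0.1  0.2 -4.7]
w24 [(145, 254), (144, 250), (145, 254), (144, 254), (144, 254)] [(117, 295), (117, 301), (118, 296), (117, 302)] [(43, -12), (44, -29), (45, -30), (46, -16), (53, -10), (54, -12), (55, -14), (56, -17), (57, -10), (58, 9), (59, 22), (60, 21), (61, 15), (62, 10), (91, -10), (92, -12), (93, -13), (94, -16), (95, -18), (96, -13), (98, 9), (99, 12), (117, 11), (118, 14), (119, 14), (120, 9)]
[0.007 2.59  1.143]
w18 [(147, 253), (146, 250), (146, 254), (146, 254), (146, 255)] [(119, 273), (119, 273), (120, 281), (119, 281)] [(47, -11), (48, -26), (49, -31), (50, -17), (57, -9), (58, -11), (59, -14), (60, -12), (62, 18), (63, 24), (64, 15), (94, -9), (95, -11), (96, -13), (97, -18), (98, -13), (100, 27), (101, 24), (102, 10)]
w19 [(144, 257), (143, 257), (144, 257), (144, 257), (144, 257)] [(117, 283), (118, 283), (118, 283), (118, 282)] [(50, -10), (51, -27), (52, -32), (53, -18), (60, -9), (61, -11), (62, -12), (63, -14), (64, -10), (66, 18), (67, 19), (68, 14), (69, 9), (99, -10), (100, -11), (101, -12), (102, -13), (103, -9), (123, 10), (124, 13), (125, 14), (126, 11)]
```

```bash
python3 -m pendant '[[[0,0,0.15,0,0,0,-0.06],[0,-0.03,0.3,0,0,0,0],[0,0,0.4,0,0,0,0],[0,0,0.45,0,0,0,0],[0,0,0.45,0,0,0,0],[0,0,0.4,0,0,0,0],[0,0,0.3,0,0,0,0],[0,0,0.137,0,0,0,0],[0,0,0,0,0,0,0],[0,0,0,0,0,0,0]]]' >/dev/null
python3 m.py w25
python3 -m pendant '[[[0,0,0,0.15,0,0,0],[0,0,0,0.25,0,0,0],[0,0,0,0.25,0,0,0],[0,0,0,0.15,0,0,0],[0,0,0,0.05,0,0,0],[0,0,0,0,0,0,0],[0,0,0,0,0,0,0]]]'
python3 m.py w26
```

```text
[0.62154377 0.01720969 0.29682357] -18.50761485956741 117.8340482711792 [ 0.1  0.1 -5.6]
w25 [(145, 254), (149, 251), (145, 254), (145, 254), (144, 254)] [(118, 273), (118, 281), (118, 281), (118, 281)] [(43, -10), (44, -24), (45, -29), (46, -17), (53, -9), (54, -11), (55, -12), (56, -15), (57, -11), (59, 18), (60, 20), (61, 15), (62, 10), (91, -9), (92, -11), (93, -12), (94, -14), (95, -17), (96, -13), (99, 11), (118, 12), (119, 14), (120, 11)]
[0.019 0.006 1.162]
t: 75.5
position: [0.6226, 0.0169, 0.255]
ee_rot: [0.0, 0.812, 0.584, 0.0]
wrist_force: [-0.1, 1.0, -5.3]
grip_width: 0.0107
grasp_force: 117.8
[0.62253366 0.01686968 0.25505164] -18.528738994920197 117.78553605079651 [ 0.9  0.7 -5.4]
w26 [(145, 254), (144, 250), (144, 254), (144, 254), (144, 254)] [(117, 273), (117, 280), (117, 281), (117, 280)] [(43, -12), (44, -26), (45, -28), (46, -14), (53, -9), (54, -11), (55, -13), (56, -15), (57, -9), (59, 21), (60, 21), (61, 14), (91, -10), (92, -12), (93, -12), (94, -13), (95, -16), (96, -12), (99, 11), (117, 9), (118, 13), (119, 13), (120, 9)]
[ 0.019 -0.015  0.327]
```

```bash
python3 -m pendant '[[[0,-0.012,-0.008,0.1,0,0,0],[0,0,0,0.06,0,0,0],[0,0,0,0,0,0,0],[0,0,0,0,0,0,0]]]'
python3 -m pendant '[[[0,0,0,0.04,0,0,0],[0,0,0,0.04,0,0,0],[0,0,0,0,0,0,0],[0,0,0,0,0,0,0]]]'
```

```text
t: 76.05
position: [0.6215, 0.0165, 0.2462]
ee_rot: [-0.0, 0.812, 0.584, -0.0]
wrist_force: [0.2, -0.9, -5.4]
grip_width: 0.0107
grasp_force: 117.8
t: 76.55
position: [0.6215, 0.0165, 0.2423]
ee_rot: [-0.0, 0.812, 0.584, -0.0]
wrist_force: [-0.0, -0.6, -5.5]
grip_width: 0.0107
grasp_force: 117.8
```

Clear below the earlier contact height. The tilt was the fault, and it is mended.

```bash
python3 -m pendant '[[[0,0,0,0.03,0,0,0],[0,0,0,0.02,0,0,0],[0,0,0,0,0,0,0],[0,0,0,0,0,0,0]]]'
python3 -m pendant '[[[0,0,0,0.03,0,0,0],[0,0,0,0,0,0,0],[0,0,0,0,0,0,0]]]'
```

```text
t: 77.05
position: [0.6215, 0.0165, 0.2398]
ee_rot: [0.0, 0.812, 0.584, 0.0]
wrist_force: [-0.2, -0.6, -5.8]
grip_width: 0.0109
grasp_force: 117.8
t: 77.42
position: [0.6215, 0.0164, 0.2383]
ee_rot: [-0.0, 0.812, 0.584, -0.0]
wrist_force: [0.2, 0.2, -6.2]
grip_width: 0.0105
grasp_force: 117.8
```

```bash
python3 -m pendant '[[[0,0,0,0.02,0,0,0],[0,0,0,0,0,0,0],[0,0,0,0,0,0,0]]]'
```

```text
t: 77.8
position: [0.6217, 0.0165, 0.2377]
ee_rot: [0.0, 0.812, 0.584, 0.0]
wrist_force: [0.5, 0.2, -3.2]
grip_width: 0.0108
grasp_force: 118.0
```

```bash
python3 -m pendant '[[[0,0,0,0.012,0,0,0],[0,0,0,0,0,0,0],[0,0,0,0,0,0,0]]]'
```

```text
t: 78.18
position: [0.6219, 0.0164, 0.2377]
ee_rot: [0.0, 0.812, 0.584, 0.0]
wrist_force: [-0.3, -0.1, 0.6]
grip_width: 0.0105
grasp_force: 119.1
```

```bash
python3 -m pendant '[[[0.2,0,0,0,0,0,0],[0.5,0,0,0,0,0,0],[1,0,0,0,0,0,0],[1,0,0,0,0,0,0],[1,0,0,0,0,0,0],[1,0,0,-0.2,0,0,0],[1,0,0,-0.4,0,0,0],[1,0,0,-0.6,0,0,0],[1,0,0,-0.6,0,0,0],[1,0,0,-0.5,0,0,0],[1,0,0,0,0,0,0],[1,0,0,0,0,0,0]]]'
python3 - <<'E'
from h import *
g=grab('wrist','w27'); s,r=st(); p=s['position']; yw=yaw_of(r); print(p)
def edges(v,th=10): 
    d=np.diff(v); return [(i,int(d[i])) for i in range(1,len(d)-1) if abs(d[i])>th and abs(d[i])>=abs(d[i-1]) and abs(d[i])>abs(d[i+1])]
a=rect(g,.6222,.0182,.27,.065,400,yaw=np.radians(71.5),aspect=1.8); gr=cv2.GaussianBlur(cv2.cvtColor(a,cv2.COLOR_RGB2GRAY),(3,3),0).astype(int)
print('L single: expect x 146..253ish y 102/50')
for row in (60,75,85): print(row,edges(gr[row]))
for col in (170,200,230): print('c',col,edges(gr[:140,col]))
print('twin expect 71,132,267,328; y 617..667')
for row in (630,640,650): print(row,edges(gr[row]))
for col in (90,100,300,310): print('c',col,[(i+580,k) for i,k in edges(gr[580:,col])])
# other things undisturbed: compare top views t5/now away from stack & arm
t=grab('top','t7'); A=load('t1')
for nm,P in (('tape',(.47,-.40,.01)),('matchbox',(.72,.02,.008)),('ramekin',(.73,-.16,.02)),('espresso',(.73,.14,.03)),('turq',(.315,.349,.072))):
    q=proj(A,P).round().astype(int); w=12
    tm=A['frame'][q[1]-w:q[1]+w,q[0]-w:q[0]+w]; m=cv2.matchTemplate(t['frame'][q[1]-24:q[1]+24,q[0]-24:q[0]+24],tm,cv2.TM_CCOEFF_NORMED); _,v,_,l=cv2.minMaxLoc(m); print(nm,q,round(v,2),l[0]-12,l[1]-12)
E
```

```text
t: 79.68
position: [0.6213, 0.0165, 0.3515]
ee_rot: [-0.0, 0.812, 0.584, -0.0]
wrist_force: [-0.2, 0.3, 0.3]
grip_width: 0.0855
grasp_force: 0.0
[0.62091452 0.0165053  0.3505246 ]
L single: expect x 146..253ish y 102/50
60 [(146, -15), (307, 15), (396, -16)]
75 [(89, -16), (309, 15)]
85 [(89, -14), (310, 13)]
c 170 [(52, -16), (66, 11), (100, -11), (128, 12)]
c 200 [(52, -15), (67, 13), (100, -11), (128, 11)]
c 230 [(52, -16), (100, -12), (128, 11)]
twin expect 71,132,267,328; y 617..667
630 [(70, -14), (135, 19), (263, -18), (328, 19)]
640 [(68, -11), (70, -11), (134, 20), (265, -18), (329, 19)]
650 [(70, -12), (134, 15), (266, -17), (330, 17)]
c 90 []
c 100 []
c 300 [(674, 12)]
c 310 [(673, 13)]
tape [370 216] 1.0 0 0
matchbox [247 142] 0.33 -11 12
ramekin [300 139] 0.99 0 0
espresso [211 137] 0.36 12 12
turq [141 262] 1.0 0 0
```

```bash
python3 -m pendant '[[[1,0,-0.5,-0.3,0,0,0],[1,0,-0.8,-0.2,0,0,0],[1,0,-0.8,0,0,0,0],[1,0,-0.8,0,0,0,0],[1,-0.7,-0.4,0,0,0,0],[1,-0.8,0,0,0,0,0],[1,-0.8,0,0,0,0,0],[1,-0.8,0,0,0,0,0],[1,-0.8,0,0,0,0,0],[1,0,0,0,0,0,0],[1,0,0,0,0,0,0]]]'
python3 - <<'E'
from h import *
t=grab('top','t8'); c=grab('scene','s8'); A=load('t1')
for nm,P in (('matchbox',(.72,.02,.008)),('espresso',(.73,.14,.03)),('ramekin',(.73,-.16,.02))):
    q=proj(A,P).round().astype(int); w=9
    tm=A['frame'][q[1]-w:q[1]+w,q[0]-w:q[0]+w]; m=cv2.matchTemplate(t['frame'][q[1]-24:q[1]+24,q[0]-24:q[0]+24],tm,cv2.TM_CCOEFF_NORMED); _,v,_,l=cv2.minMaxLoc(m); print(nm,q,round(v,2),l[0]-15,l[1]-15)
hsv=cv2.cvtColor(t['frame'],cv2.COLOR_RGB2HSV); h0=cv2.cvtColor(A['frame'],cv2.COLOR_RGB2HSV)
for H in (h0,hsv):
    m=((H[...,0]<8)|(H[...,0]>172))&(H[...,1]>170)&(H[...,2]>120); m[:, :200]=0; m[:,300:]=0; m[200:]=0; ys,xs=np.nonzero(m); print('red',len(xs),xs.mean(),ys.mean())
# tin lids seen from top in stack: expected px of L tin (bay2) and R tin
def bay(yw,y,z): return np.array([.6222+y*np.cos(yw),.0182+y*np.sin(yw),z])
P=bay(np.radians(71.5),-.051,.276); print('L tin lid',hough(t,P[0],P[1],.276))
q=proj(t,P).round().astype(int); print(q,t['frame'][q[1]-2:q[1]+3,q[0]-2:q[0]+3].mean((0,1)))
E
```

```text
t: 81.15
position: [0.4029, -0.1156, 0.3758]
ee_rot: [-0.001, 0.812, 0.584, -0.0]
wrist_force: [0.1, 0.3, -0.8]
grip_width: 0.0854
grasp_force: 0.0
matchbox [247 142] 0.85 0 -1
espresso [211 137] 0.69 0 0
ramekin [300 139] 0.99 0 0
red 115 245.8695652173913 140.17391304347825
red 93 246.0215053763441 138.81720430107526
L tin lid None
[261 163] [188.16 196.28 190.04]
```

```bash
python3 -c "
from rig import ctrl
print(ctrl.finish_job())"
```

```text
the job is handed in; nothing more can be done
None
```

The job is handed in at about 81 s: four tins dealt (right, middle, left, then a second in the middle tote), with the right tote and then the left tote stacked end for end on the middle one. The left tote tilted in the gripper on its first try, so I set it on the worktop, regripped it and stacked it level; the bystanders read unmoved in the top camera, though the stack partly hid the matchbox and espresso cup.

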